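Shut down the forge burner: gas cock and trimmer screw

TASK

Shut the forge's gas cock fully first (lever a quarter turn clockwise, square across the pipe, hard against its stop). Then, with the plastic tuning tool from the wooden stand, turn the slotted brass screw on the burner's sloping face clockwise until it runs against its stop; use the tool for this, not the fingers. Finally stand the tool back in its stand, blade down, let go, and leave the other things on the bench where they are.

Things in the scene. Friction and masses are not known exactly. Their poses are not given: they have to be found in the camera images.
- handle (a joint): Gas cock's dark steel lever on a steel pipe with a brass valve body, which comes up out of the bench, runs level for 150 mm and goes down again. Radians: 0 = lever along the pipe (open), grows clockwise seen from above, hard stop at 1.57 = lever square across the pipe (shut). Starts open or nearly so (0 to 0.3). Stiff: about 0.25 N m of friction; stays where left.
- handle_pivot (a point): On the lever's vertical turning axis, half-way up the lever, 107 mm above the bench. Turns with the lever: its -y axis points along the lever to the free end, its z axis is up; shutting drives the lever towards its own -x side.
- handle_end (a point): Free end of the lever, 105 mm from the pivot axis, half-way up. The lever is a flat bar on edge, 12 mm thick and 22 mm high (96 to 118 mm above the bench); the pipe below it reaches 73 mm, the brass valve body 80 mm.
- trimmer (a joint): The brass trimmer screw. Radians, grows clockwise seen looking onto the slotted face; starts between 0 and 0.5. It turns against about 0.1 N m of friction, stays where left, and has a hard stop somewhere between 1 and 2 rad further on, to be felt (the torque rises sharply).
- slot (a point): Centre of the mouth of the screw's slot, in the face of the round brass head (48 mm across, standing 14 mm proud of the burner's sloping face, about 95 mm above the bench). z axis = the screw's axis, out of the face, leaning about 32 degrees from vertical, roughly towards the robot; x axis = along the slot. The slot is 28 mm long, 7 mm wide, 10 mm deep, closed at both ends. Turns with the screw. Around the head a 7 mm high steel collar.
- tuner_grip (a point): Centre of the grip of the grey plastic tuning tool (136 mm long, 80 g). The grip is a square bar 30 x 30 mm, 70 mm long. z axis = along the tool from blade to grip end; x axis = along the blade's width; x and y are square to the grip's flats.
- tuner_tip (a point): Middle of the end of the tool's blade, 101 mm below the grip's centre along the tool. Blade 20 mm wide (x), 4 mm thick (y), 14 mm long; then a round shank 20 mm in diameter to 60 mm from the tip; then a collar 40 mm in diameter and 6 mm thick, then the grip. In the stand the tool hangs upright by the collar, the tip 15 mm above the bench.
- stand_hole (a point): Middle of the mouth of the hole in the wooden tool stand, a fixed block 80 x 80 mm, 75 mm high. The hole is 26 x 26 mm, 68 mm deep, straight down.
- bell: Forged iron bell, 68 mm in diameter, 92 mm high; origin under its centre. Not part of the job.
- dish: Forged iron candle dish, 92 mm across, 34 mm high; origin under its centre. Not part of the job.
- tin: Closed metal tin, 72 mm across, 95 mm high; origin under its centre. Not part of the job.
- horseshoe: Horseshoe lying flat, about 110 mm, 8 mm thick; origin in its middle. Not part of the job.
- punch: Square steel punch lying flat, 130 x 16 x 16 mm; origin under its centre. Not part of the job.
- hammer: Hammer lying flat, about 260 mm long with a wooden handle; origin under its middle. Not part of the job.
- brush: Flat brush lying flat, about 200 mm long; origin under its middle. Not part of the job.
Things that resemble listed ones, but are neither listed nor needed, are in the scene too. What is shaped like the part that bears tuner_grip but green or purple is not meant. What is shaped like the part that bears handle but turquoise is not meant.

How it is judged:
On the way, in this order (a step that is already met when the one before it is completed fails the run):
1. the gas cock is shut against its stop (value of joint handle above 1.48 rad), for 0.2 s.
2. the trimmer screw has been turned to its stop with the tool's blade in its slot (value of joint trimmer above 1.5 rad and distance between tuner_tip and slot below 0.016 m), for 0.2 s.
At the end, for the whole second after the job is handed in: The gas cock is within 0.09 rad of shut, the trimmer screw within 0.1 rad of its stop, and the tool stands released and at rest in the hole of its stand, blade down: tip within 14 mm of the hole's axis and below 25 mm over the bench, tilt under 0.2 rad (value of joint handle above 1.48 rad and value of joint trimmer above 1.5 rad and horizontal distance between tuner_tip and stand_hole below 0.014 m and angle between tuner_tip's own z axis and vertical below 0.2 rad and height (world z) of tuner_tip below 0.025 m and linear speed of tuner below 0.02 m/s); the robot touches nothing.
It fails at once if the tool is put to the screw while the gas cock is not shut (value of joint handle below 1.45 rad and contact force between tuner and trimmer above 1 N).
It fails at once if the fingers work the screw directly (contact force between the fingers and trimmer above 2 N).
It fails at once if another thing on the bench is moved more than 40 mm (distance of any of bell, dish, tin, horseshoe, punch, hammer, brush from where it was at the start of the episode above 0.04 m).
It also fails if it takes over 70 s, if anything falls off the work surface, if the arm or the gripper's body presses on something with over 40 N, if the wrist force passes 120 N, or if a joint passes its speed limit or range.

ROBOT

A 6-joint arm with a two-finger parallel gripper is mounted at the origin on the work surface. World frame = base frame: x ahead of the robot, y to its left, z up, the work surface at z = 0. Lengths are in m, angles in rad, forces in N, time in s.
With the tool pointing down it reaches from about 0.3 to 0.75 m from the base axis. Payload 8.5 kg.
Tool frame: the origin (TCP) lies at the very end of the fingers, on their centre line; the grasp point (between the pads) lies behind it (robot.hold_point_z is the x of the grasp point in the tool frame, in m); x points along the fingers, y is the direction in which the jaws open and shut, and the axes are right-handed (so a half turn about x gives the same grasp; the last joint's range is limited). The gripper opens to 88 mm and grips with 3 to 60 N. Pads are 18 mm wide; open, the fingers measure 123 mm over their backs; the gripper's body (75 mm by 187 mm) begins 45 mm behind the grasp point.
Start: joints at [1.049, 0.381, 1.297, -0, 1.464, -0.215], TCP at [0.166, 0.524, 0.239] pointing down, gripper open.
Joint ranges: [-3.11, 3.11], [-0.89, 2.33], [0.22, 2.48], [-1.42, 4.56], [0.17, 2.85], [-2.88, 2.88]. Speed limits (rad/s): [2.39, 2.39, 3.14, 3.14, 3.14, 3.14].

INTERFACE

Orientations are given as a unit quaternion [x, y, z, w].
In Python, from workcell import robot gives the robot as it stands.
- The arm moves only by the tool step_arm, never from a script. Its argument "series" is a list that holds one entry, the list of rows, each a list of 6 numbers: the shift along the tool's x, y, z in m, then the turn, a rotation vector about the tool's x, y, z in degrees. A call has 1 to 10 rows; each row is the pose to reach, as a shift and turn from the pose commanded when the call began, along the tool's axes at that moment; what a row does not reach only later rows make up. A row lasts 1/10 s, in which the tool goes at most 50 mm and 8.59 degrees, less where a joint would pass 70% of its speed; a pose out of reach is approached as far as the arm can. A call with a gripper value outside its range is refused whole. "claw" is the closure, from 0 (fully open) to 1 (shut), set as the call begins (left out, the last holds). The fingers move at their own pace and stop on an object; "force" is the grip in N (left out, the last holds). Time passes only in rows, so rows that repeat a pose let the fingers close. It gives the time, the measured TCP pose, the force and the opening at its end, in the units of the state.
- robot.get_obs(): the state, without advancing time (a new reading comes with each control period).
- robot.read_camera(name): name is "scene" or "top"; returns a dict with "pixels" (480x640x3 uint8, red, green, blue), "intrinsics" (3x3 intrinsics, pixels), "camera_from_world" (4x4, takes a point from world to camera coordinates). Camera axes: x right, y up, looking along -z (the intrinsics and any distortion apply to the point x, -y, -z); pixel columns grow to the right and rows downward; lengths in m; the calibration is good to about 2 mm. A picture is of the moment at which its call begins. There is no depth.
- robot.finish_job(): hands the job in, once; it reports no verdict.
The state is a dict: "t": time; "joints": joint angles; "qd": joint speeds; "tau": joint torques, N m; "tool_pos": TCP position; "eef_rot": TCP orientation; "force": force on the tool from outside, world axes, zero at the start; "torque": the same for the moment, N m; "gripper_width": opening from 0.0 (shut) to 1.0 (fully open).
Only numpy, scipy, OpenCV 4.12 (cv2) and the standard library are available. Lean on these libraries where they do the work, as an engineer would, in place of code of your own. Each camera call takes 0.05 s, during which the arm holds its last target.

## Working session

There is one attempt and no reset: what is moved stays moved. The work goes in short steps, Python scripts to look and compute and a tool call to move; the robot and the scene stay as the last step left them, time stands still between calls to the robot, and variables do not carry over. Pictures are saved under pics/ and viewed, and the job is handed in when it is done.

Besides the shell and the picture viewer there is one more tool, called after "Request:" by a JSON object that holds its "name" and its "arguments". step_arm: Moves the arm, as the interface text tells. Its arguments: {"type":"object","properties":{"series":{"type":"array","items":{"type":"array","items":{"type":"array","items":{"type":"number"}}}},"claw":{"type":"number"},"force":{"type":"number"}},"required":["series"]}

```bash
ls -la; mkdir -p pics
python3 - <<'E'
from workcell import robot
import cv2,numpy as np
np.set_printoptions(precision=4,suppress=True)
for n in("scene","top"):
    d=robot.read_camera(n); cv2.imwrite(f"pics/{n}0.png",d["pixels"][:,:,::-1]); print(n,d["intrinsics"],d["camera_from_world"], d.keys())
print(robot.get_obs(), robot.hold_point_z)
E
```

```text
total 12
drwxr-xr-x  3 agent agent 4096 Dec  7 14:45 .
drwxr-xr-x 23 root  root  4096 Dec  7 14:45 ..
drwxr-xr-x  2 agent agent 4096 Dec  7 14:45 pics
scene [[501.7156   0.     306.3436]
 [  0.     501.7156 249.8024]
 [  0.       0.       1.    ]] [[-0.5693  0.8221 -0.0106  0.2973]
 [-0.6431 -0.4372  0.6287  0.2537]
 [ 0.5122  0.3648  0.7776 -1.611 ]
 [ 0.      0.      0.      1.    ]] dict_keys(['pixels', 'intrinsics', 'camera_from_world'])
top [[480.2108   0.     315.0406]
 [  0.     480.2108 243.6275]
 [  0.       0.       1.    ]] [[ 0.0166 -0.9995  0.025  -0.0341]
 [ 0.9835  0.0208  0.1795 -0.5257]
 [-0.1799  0.0216  0.9834 -1.0252]
 [ 0.      0.      0.      1.    ]] dict_keys(['pixels', 'intrinsics', 'camera_from_world'])
{'t': 0.1, 'joints': array([ 1.0487,  0.3811,  1.2981, -0.    ,  1.4636, -0.2153]), 'qd': array([ 0.0018, -0.0023, -0.0026,  0.0011,  0.0011,  0.0007]), 'tau': array([  0.0037, -43.8652, -22.4915,   0.0715,   0.0342,  -0.    ]), 'tool_pos': array([0.166 , 0.5241, 0.2382]), 'eef_rot': array([ 0.1076,  0.699 , -0.1084,  0.6987]), 'force': array([-0.1276, -0.0262, -0.3492]), 'torque': array([ 0.0116, -0.0171, -0.0035]), 'gripper_width': 1.0003078606215035} -0.0187
```

View pics/scene0.png

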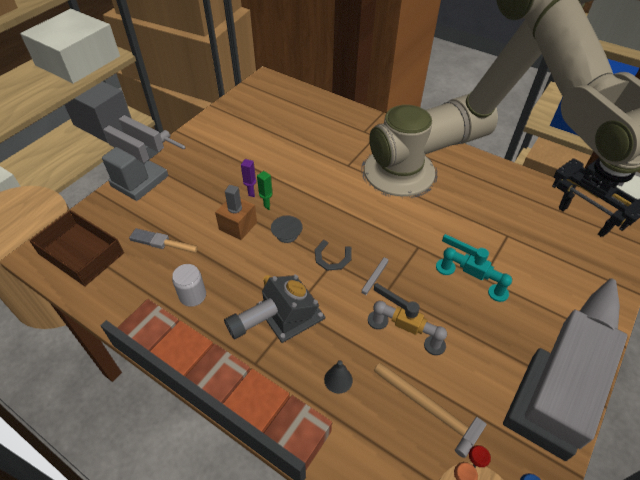

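View pics/top0.png

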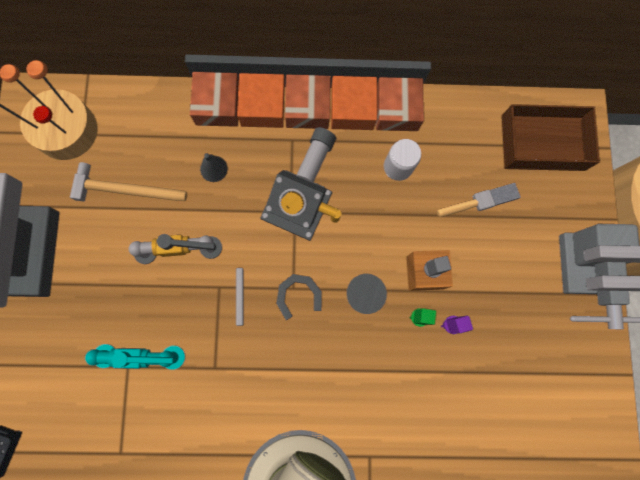

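```bash
cat > h.py <<'E'
import numpy as np,cv2
from scipy.spatial.transform import Rotation as R
from scipy.optimize import least_squares
np.set_printoptions(precision=4,suppress=True)
K={"scene":np.array([[501.7156,0,306.3436],[0,501.7156,249.8024],[0,0,1]]),"top":np.array([[480.2108,0,315.0406],[0,480.2108,243.6275],[0,0,1]])}
from workcell import robot
def snap(n,tag):
    d=robot.read_camera(n); im=d["pixels"][:,:,::-1].copy(); cv2.imwrite(f"pics/{n}{tag}.png",im); np.savez(f"cam_{n}.npz",K=d["intrinsics"],T=d["camera_from_world"]); return im
def cam(n):
    z=np.load(f"cam_{n}.npz"); return z["K"],z["T"]
def proj(n,P):
    K,T=cam(n); P=np.atleast_2d(P); c=P@T[:3,:3].T+T[:3,3]; c=c*[1,-1,-1]; q=c@K.T; return q[:,:2]/q[:,2:]
def ray(n,uv):
    K,T=cam(n); d=np.linalg.inv(K)@[uv[0],uv[1],1]; d=d*[1,-1,-1]; Rm=T[:3,:3]; return -Rm.T@T[:3,3], Rm.T@d
def onz(n,uv,z):
    o,d=ray(n,uv); return o+d*(z-o[2])/d[2]
def tri(ps):
    A=[];b=[]
    for n,uv in ps:
        o,d=ray(n,uv); d/=np.linalg.norm(d); M=np.eye(3)-np.outer(d,d); A.append(M); b.append(M@o)
    x=np.linalg.lstsq(np.vstack(A),np.hstack(b),rcond=None)[0]
    return x,[np.linalg.norm(proj(n,x)[0]-uv) for n,uv in ps]
def crop(im,x0,y0,x1,y1,s,name):
    cv2.imwrite(f"pics/{name}.png",cv2.resize(im[y0:y1,x0:x1],None,fx=s,fy=s,interpolation=cv2.INTER_CUBIC))
E
python3 - <<'E'
from h import *
t=snap("top","1"); s=snap("scene","1")
crop(t,120,220,240,280,6,"c_lever_top"); crop(s,350,270,460,360,7,"c_lever_sc")
crop(t,250,180,350,250,8,"c_scr_top"); crop(s,220,260,330,340,7,"c_scr_sc")
crop(t,395,240,480,340,6,"c_tool_top"); crop(s,205,150,285,245,6,"c_tool_sc")
E
```

```text
(no output)
```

View pics/c_lever_top.png

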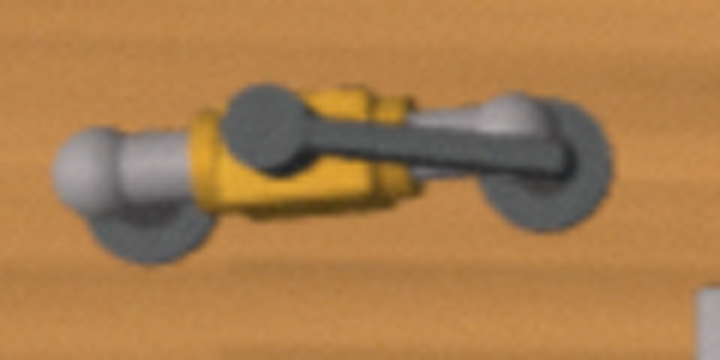

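View pics/c_lever_sc.png

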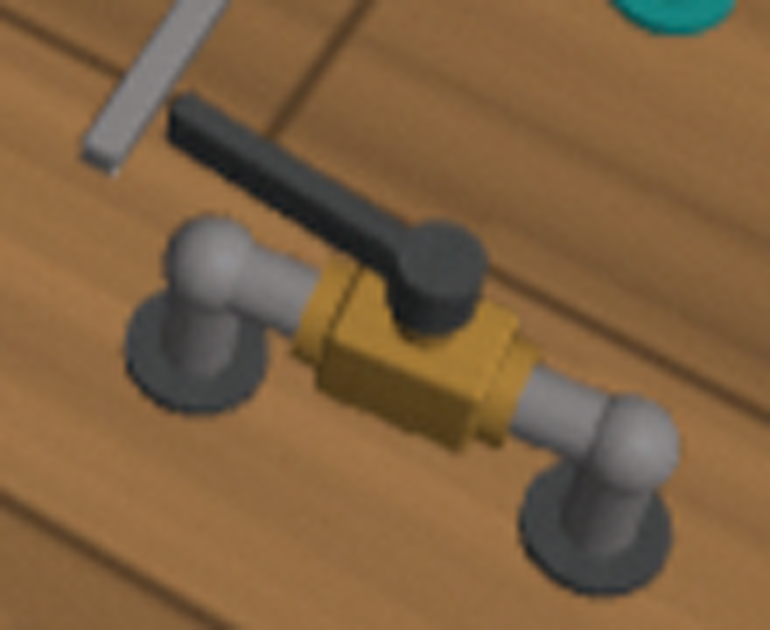

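View pics/c_scr_top.png

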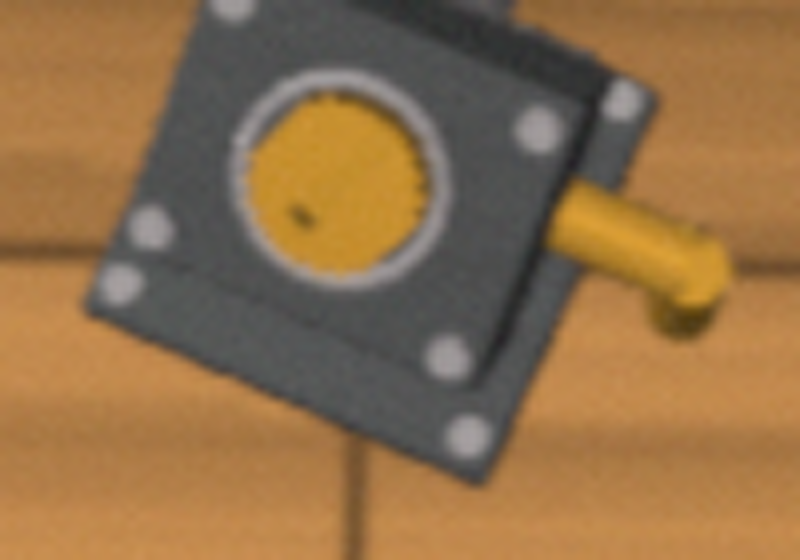

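View pics/c_scr_sc.png

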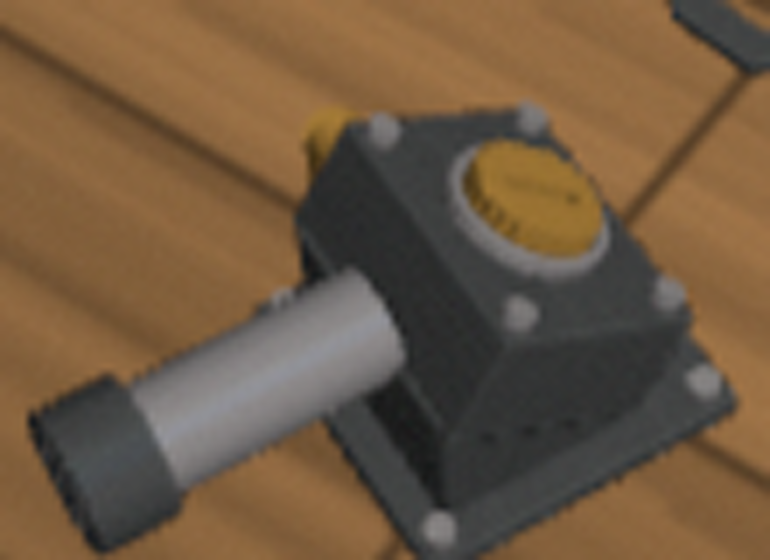

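View pics/c_tool_top.png

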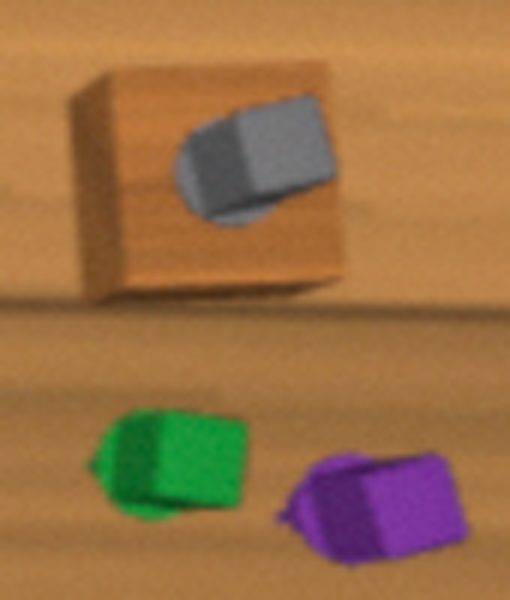

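View pics/c_tool_sc.png

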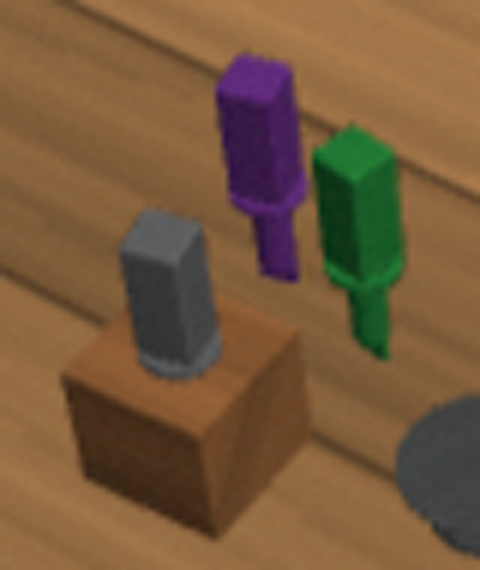

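Run:
```python
from h import *
print("hub",tri([("top",(164.5,241.3)),("scene",(412.9,306.9))]), onz("top",(164.5,241.3),.118))
print("end",tri([("top",(213.5,244.7)),("scene",(376.8,285.0))]), onz("top",(213.5,244.7),.118), onz("scene",(376.8,285.0),.118))
# elbows
print("elbowL",tri([("top",(120+90/6,220+170/6)),("scene",(350+632/7,270+440/7))]))
print("elbowR",tri([("top",(120+510/6,220+130/6)),("scene",(350+215/7,270+258/7))]))
# stand top corners
for n,c,s,o in (("top",[(110,72),(330,62),(343,277),(125,290)],6,(395,240)),("scene",[(65,378),(203,435),(300,330),(165,285)],6,(205,150))):
    for p in c: print(n,onz(n,(p[0]/s+o[0],p[1]/s+o[1]),.075))
# grip top z=.015+.136=.151
for n,c,s,o in (("top",[(240,115),(315,95),(337,177),(248,200)],6,(395,240)),("scene",[(122,248),(148,212),(205,228),(180,265)],6,(205,150))):
    P=np.array([onz(n,(p[0]/s+o[0],p[1]/s+o[1]),.151) for p in c]); print(n,P,P.mean(0))
# screw
print("scr",tri([("top",(250+337/8,180+186/8)),("scene",(220+538/7,260+196/7))]))
i=cv2.imread("pics/top1.png");j=cv2.imread("pics/scene1.png")
def enh(im,x0,y0,x1,y1,s,nm):
    c=cv2.resize(im[y0:y1,x0:x1],None,fx=s,fy=s,interpolation=cv2.INTER_CUBIC).astype(float)
    c=np.clip((c-c.mean((0,1)))*1.5+128,0,255); cv2.imwrite(f"pics/{nm}.png",c)
enh(i,275,185,310,220,16,"e_top"); enh(j,282,277,309,302,20,"e_sc")
```

```text
hub (array([0.512 , 0.2914, 0.114 ]), [np.float64(0.4552373310038444), np.float64(0.40485100087588205)]) [0.5117 0.2894 0.118 ]
end (array([0.5062, 0.191 , 0.1141]), [np.float64(1.2660180608026188), np.float64(1.099583467838199)]) [0.5067 0.188  0.118 ] [0.5074 0.1943 0.118 ]
elbowL (array([0.505 , 0.3688, 0.0614]), [np.float64(0.019364299697423516), np.float64(0.017677006641911443)])
elbowR (array([0.5222, 0.2185, 0.0629]), [np.float64(0.5342270141548934), np.float64(0.4791044956331567)])
top [ 0.5073 -0.2384  0.075 ]
top [ 0.5126 -0.3191  0.075 ]
top [ 0.4342 -0.3212  0.075 ]
top [ 0.4281 -0.2422  0.075 ]
scene [ 0.5182 -0.309   0.075 ]
scene [ 0.5097 -0.233   0.075 ]
scene [ 0.4325 -0.2376  0.075 ]
scene [ 0.4453 -0.3097  0.075 ]
top [[ 0.4806 -0.2645  0.151 ]
 [ 0.488  -0.2901  0.151 ]
 [ 0.4603 -0.2966  0.151 ]
 [ 0.4519 -0.2664  0.151 ]] [ 0.4702 -0.2794  0.151 ]
scene [[ 0.4912 -0.2838  0.151 ]
 [ 0.467  -0.2891  0.151 ]
 [ 0.4605 -0.2611  0.151 ]
 [ 0.485  -0.2553  0.151 ]] [ 0.4759 -0.2723  0.151 ]
scr (array([0.6062, 0.0294, 0.0896]), [np.float64(0.6909118117444412), np.float64(0.6185807727853838)])[ WARN:0@0.264] global loadsave.cpp:1063 imwrite_ Unsupported depth image for selected encoder is fallbacked to CV_8U.
```

View pics/e_top.png

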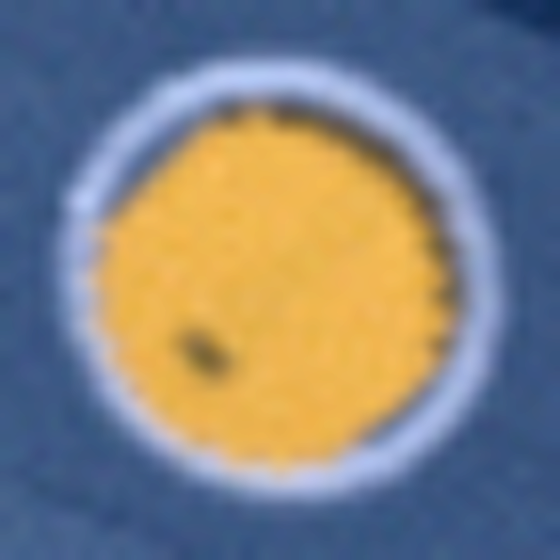

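View pics/e_sc.png

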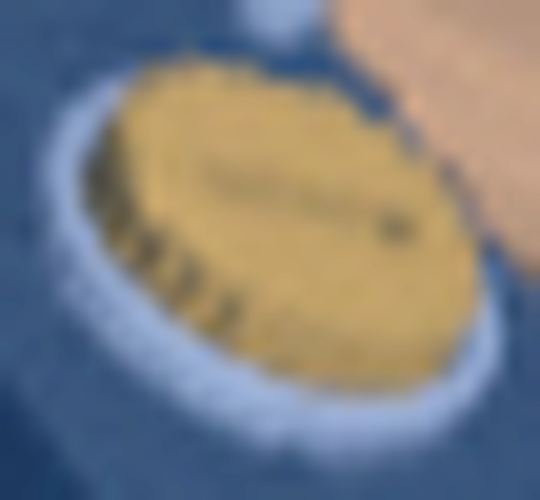

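```bash
python3 - <<'E'
from h import *
tc=np.mean([(110,72),(330,62),(343,277),(125,290)],0)/6+(395,240); sc=np.mean([(65,378),(203,435),(300,330),(165,285)],0)/6+(205,150)
print("standtop",tri([("top",tc),("scene",sc)]))
tg=np.mean([(240,115),(315,95),(337,177),(248,200)],0)/6+(395,240); sg=np.mean([(122,248),(148,212),(205,228),(180,265)],0)/6+(205,150)
print("griptop",tri([("top",tg),("scene",sg)]))
print("base",proj("scene",[[0,0,0],[0,0,.02]]),proj("top",[[0,0,0],[0,0,.02]]))
for n in("top","scene"):
    K,T=cam(n); print(n,"campos",-T[:3,:3].T@T[:3,3])
# punch ends, dish check on z=0 between views
print("dish top/scene", onz("top",(367,294),.034),onz("scene",(287,228),.034))
E
python3 - <<'E'
import sys; sys.path.insert(0,'.')
import os; os.chdir('.')
from h import *
i=cv2.imread("pics/top1.png");j=cv2.imread("pics/scene1.png")
crop(i,220,420,380,480,5,"b_top"); crop(j,340,90,460,210,5,"b_sc")
crop(j,150,150,350,300,4,"m_sc")
E
```

```text
standtop (array([ 0.4707, -0.2812,  0.0649]), [np.float64(0.8761145576908311), np.float64(0.6736512193448384)])
griptop (array([ 0.4705, -0.2803,  0.1429]), [np.float64(0.8207835163943819), np.float64(0.6103881876871714)])
base [[398.9331 170.7962]
 [399.7689 166.0719]] [[299.0605 489.8614]
 [298.9871 492.9636]]
top campos [ 0.3331 -0.001   1.1034]
scene campos [1.1575 0.4541 1.0963]
dish top/scene [ 0.4172 -0.1422  0.034 ] [ 0.4234 -0.1344  0.034 ]
```

View pics/b_sc.png

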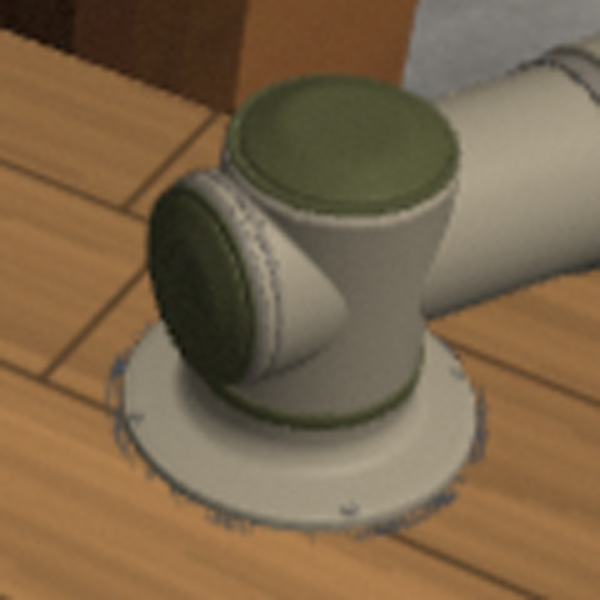

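View pics/b_top.png

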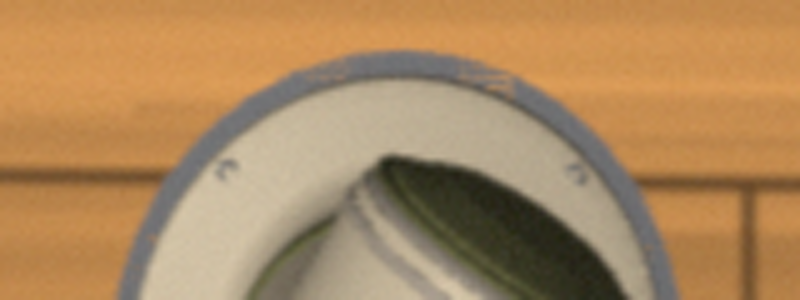

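```bash
cat >> h.py <<'E'
def mv(tgt,tx=None,ty=None):
    "print shift in tool axes + rotvec deg to target (tx: tool x dir, ty: approx tool y dir)"
    o=robot.get_obs(); M=R.from_quat(o["eef_rot"]); s=M.inv().apply(np.array(tgt)-o["tool_pos"])
    r=np.zeros(3)
    if tx is not None:
        x=np.array(tx,float);x/=np.linalg.norm(x); y=np.array(ty,float); y-=x*(x@y); y/=np.linalg.norm(y)
        G=R.from_matrix(np.column_stack([x,y,np.cross(x,y)])); r=(M.inv()*G).as_rotvec(degrees=True)
    print("pos",o["tool_pos"],"F",o["force"],"-> shift",s,"rot",r, "rows",np.linalg.norm(s)/.05,np.linalg.norm(r)/8.59); return s,r
E
python3 - <<'E'
from h import *
o=robot.get_obs(); print(R.from_quat(o["eef_rot"]).as_matrix())
mv([.555,.19,.2],[0,0,-1],[0,1,0]); mv([.555,.19,.2],[0,0,-1],[0,-1,0]);mv([.555,.19,.2])
E
```

```text
[[-0.0004  0.302   0.9533]
 [-0.0007  0.9533 -0.302 ]
 [-1.     -0.0008 -0.0001]]
pos [0.166  0.5242 0.2384] F [0.4675 0.033  0.6482] -> shift [ 0.0385 -0.2011  0.4717] rot [-17.5774  -0.014    0.0433] rows 10.284868636121386 2.0462668935526973
pos [0.166  0.5242 0.2384] F [0.4675 0.033  0.6482] -> shift [ 0.0385 -0.2011  0.4717] rot [162.4226   0.0618   0.0201] rows 10.284868636121386 18.908338384492286
pos [0.166  0.5242 0.2384] F [0.4675 0.033  0.6482] -> shift [ 0.0385 -0.2011  0.4717] rot [0. 0. 0.] rows 10.284868636121386 0.0
```

Request:
{"name": "step_arm", "arguments": {"series": [[[0,-0.02,0.047,-8,0,0],[0,-0.04,0.094,-17.6,0,0],[0,-0.06,0.141,-17.6,0,0],[0.01,-0.08,0.188,-17.6,0,0],[0.02,-0.1,0.235,-17.6,0,0],[0.03,-0.12,0.282,-17.6,0,0],[0.038,-0.14,0.329,-17.6,0,0],[0.038,-0.16,0.376,-17.6,0,0],[0.038,-0.18,0.423,-17.6,0,0],[0.038,-0.201,0.47,-17.6,0,0]]], "claw": 1, "force": 30}}

```text
t: 1.2
tool_pos: [0.5377, 0.204, 0.2006]
eef_rot: [-0.0, 0.707, 0.0, 0.707]
force: [0.8, 0.7, -0.1]
gripper_width: 0.116
```

Request:
{"name": "step_arm", "arguments": {"series": [[[0,0.002,0.002,0,0,0],[0,0.002,0.002,0,0,0]]]}}

```text
t: 1.4
tool_pos: [0.5388, 0.2072, 0.2003]
eef_rot: [0.0, 0.707, -0.0, 0.707]
force: [0.2, -0.7, -0.4]
gripper_width: 0.006
```

Run:
```python
from h import *
o=robot.get_obs(); print(o["tool_pos"],o["gripper_width"],o["force"])
t=snap("top","2"); s=snap("scene","2")
P=np.array([o["tool_pos"]]); print(proj("top",P),proj("scene",P))
a,b=proj("top",P)[0],proj("scene",P)[0]
for im,p,n in((t,a,"g_top"),(s,b,"g_sc")):
    x,y=map(int,p); crop(im,x-50,y-50,x+50,y+50,7,n)
```

```text
[0.5388 0.2072 0.2003] 0.005622018120884478 [ 0.2461 -0.7326 -0.3899]
[[196.5225 220.4035]] [[378.4979 275.9371]]
```

View pics/g_top.png

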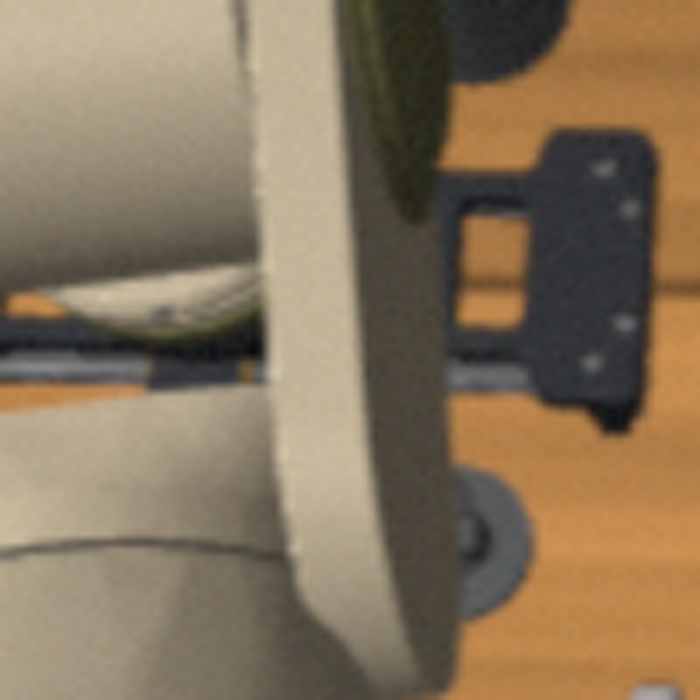

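View pics/g_sc.png

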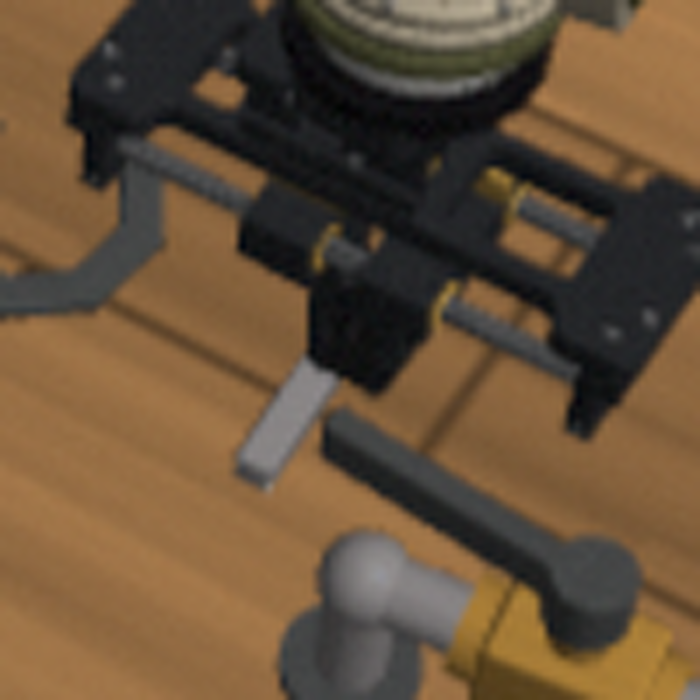

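Run:
```python
from h import *
sc=np.mean([(65,378),(203,435),(300,330),(165,285)],0)/6+(205,150)
print(sc-proj("scene",[.4705,-.28,.075])[0])
sg=np.mean([(122,248),(148,212),(205,228),(180,265)],0)/6+(205,150)
print(sg-proj("scene",[.4702,-.2794,.151])[0])
print(np.array((412.9,306.9))-proj("scene",[.5117,.2894,.118])[0],np.array((376.8,285))-proj("scene",[.5067,.188,.118])[0])
print(np.array((287,228))-proj("scene",[.4172,-.1422,.034])[0])
```

```text
[0.7165 2.5309]
[0.6424 2.2813]
[0.8454 1.45  ] [2.1672 1.4272]
[0.9248 2.5115]
```

Run:
```python
from h import *
s=cv2.imread("pics/scene2.png"); c=s[245:300,350:410]
c=cv2.resize(c,None,fx=12,fy=12,interpolation=cv2.INTER_CUBIC).astype(float); cv2.imwrite("pics/g2.png",np.clip(c*2.5,0,255).astype(np.uint8))
o=robot.get_obs(); p=o["tool_pos"]
for d in ([9,17.5],[9,-17.5],[-9,-17.5],[-9,17.5]):
    print((proj("scene",p+np.array([d[0],d[1],0])/1000)[0]-(350,245))*12)
```

```text
[411.4646 445.5993]
[243.936  357.7575]
[292.9426 292.7442]
[459.6371 379.0975]
```

View pics/g2.png

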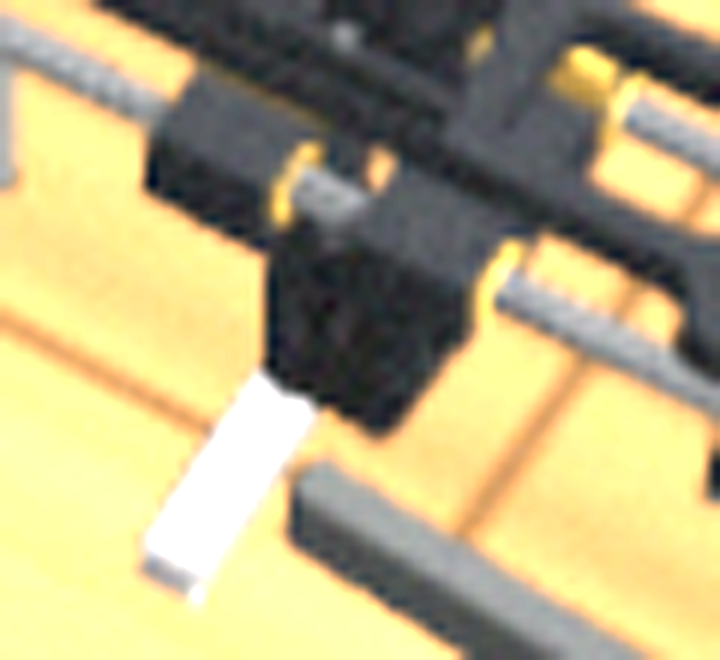

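Run:
```python
from h import *
def chk(n,sc,z,tp):
    P=onz("scene",sc,z); print(n,P,np.array(tp)-proj("top",P)[0])
sc=np.mean([(65,378),(203,435),(300,330),(165,285)],0)/6+(205,150); tc=np.mean([(110,72),(330,62),(343,277),(125,290)],0)/6+(395,240)
chk("stand",sc,.075,tc)
tg=np.mean([(240,115),(315,95),(337,177),(248,200)],0)/6+(395,240); sg=np.mean([(122,248),(148,212),(205,228),(180,265)],0)/6+(205,150)
chk("grip",sg,.151,tg)
chk("hub",(412.9,306.9),.118,(164.5,241.3)); chk("end",(376.8,285.0),.118,(213.5,244.7))
chk("dish",(287,228),.034,(367,294))
chk("elbL",(350+632/7,270+440/7),.062,(135,220+170/6)); chk("elbR",(350+215/7,270+258/7),.062,(205,220+130/6))
# teal & base
s=cv2.imread("pics/scene1.png");t=cv2.imread("pics/top1.png")
crop(s,430,225,520,305,8,"t_sc"); crop(t,75,335,195,380,6,"t_top")
crop(s,110,215,220,310,7,"u_sc"); crop(t,375,130,530,230,5,"u_top")
```

```text
stand [ 0.4769 -0.272   0.075 ] [3.8185 3.1201]
grip [ 0.476  -0.2723  0.151 ] [3.5965 2.9266]
hub [0.5141 0.2928 0.118 ] [1.5807 1.1795]
end [0.5074 0.1943 0.118 ] [3.0314 0.3994]
dish [ 0.4234 -0.1344  0.034 ] [3.4649 2.8643]
elbL [0.5053 0.3689 0.062 ] [0.1307 0.1866]
elbR [0.521  0.2192 0.062 ] [ 0.7835 -0.8234]
```

View pics/u_sc.png

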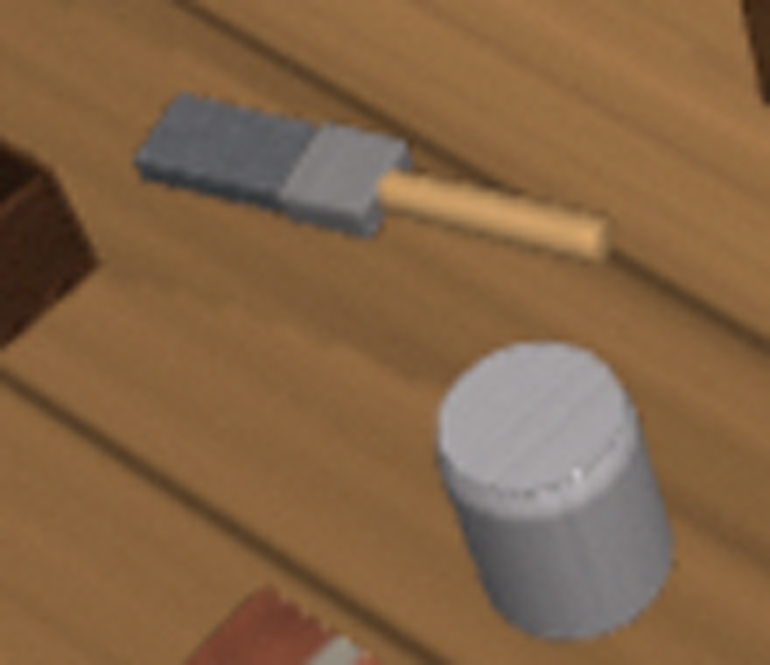

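View pics/u_top.png

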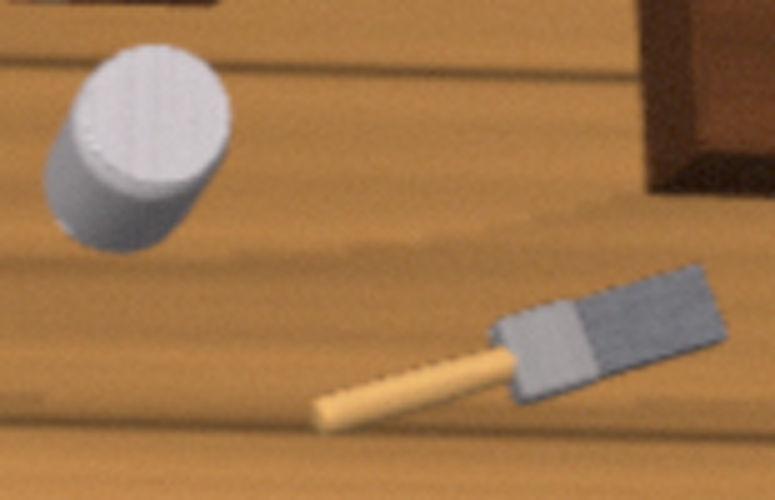

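Request:
{"name": "step_arm", "arguments": {"series": [[[0.02,0,0.008,0,0,0],[0.06,0,0.008,0,0,0],[0.1,0,0.008,0,0,0],[0.1,0,0.008,0,0,0],[0.1,0,0.008,0,0,0]]]}}

```text
t: 2.0
tool_pos: [0.5462, 0.2086, 0.102]
eef_rot: [-0.001, 0.707, 0.001, 0.707]
force: [-0.8, -0.0, 0.7]
gripper_width: 0.006
```

Run:
```python
from h import *
s=snap("scene","3"); crop(s,340,240,460,340,6,"l3")
```

```text
(no output)
```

View pics/l3.png

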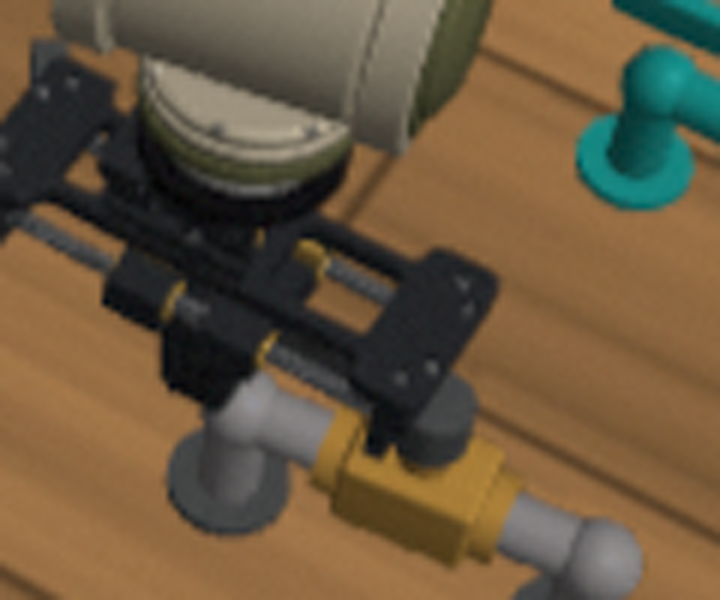

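Request:
{"name": "step_arm", "arguments": {"series": [[[0.004,-0.002,-0.014,0,0,0],[0.004,-0.0025,-0.03,0,0,0],[0.004,-0.002,-0.048,0,0,0],[0.004,0.002,-0.065,0,0,0],[0.004,0.0085,-0.08,0,0,0],[0.004,0.02,-0.095,0,0,0],[0.004,0.0325,-0.1055,0,0,0],[0.004,0.044,-0.112,0,0,0],[0.004,0.0535,-0.116,0,0,0],[0.004,0.0535,-0.116,0,0,0]]]}}

```text
t: 3.05
tool_pos: [0.4311, 0.2613, 0.0977]
eef_rot: [-0.002, 0.706, -0.0, 0.708]
force: [2.3, -7.5, 7.3]
gripper_width: 0.003
```

Run:
```python
from h import *
s=snap("scene","4"); crop(s,340,240,460,340,6,"l4");t=snap("top","4"); crop(t,120,220,260,320,5,"l4t")
print(robot.get_obs())
```

```text
{'t': 3.15, 'joints': array([ 0.3103,  0.4576,  1.6354, -0.0017,  1.0475, -1.2609]), 'qd': array([-0.0059, -0.0003, -0.0006,  0.0055,  0.0018, -0.0004]), 'tau': array([  3.5648, -39.0243, -15.2026,   1.2461,   0.0302,   0.0412]), 'tool_pos': array([0.431 , 0.2612, 0.0976]), 'eef_rot': array([-0.0008,  0.7066,  0.0001,  0.7076]), 'force': array([ 1.9715, -6.7805,  6.0386]), 'torque': array([-0.8388, -0.2434,  0.067 ]), 'gripper_width': 0.0035947457816454613}
```

View pics/l4.png

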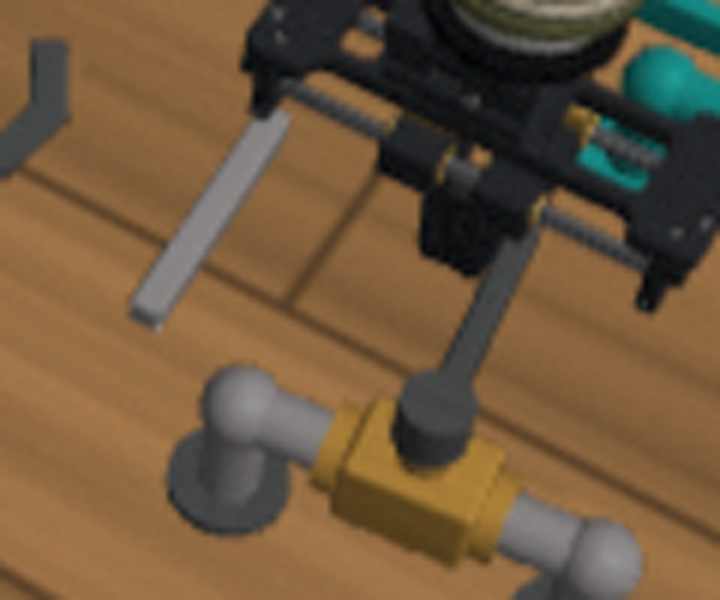

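View pics/l4t.png

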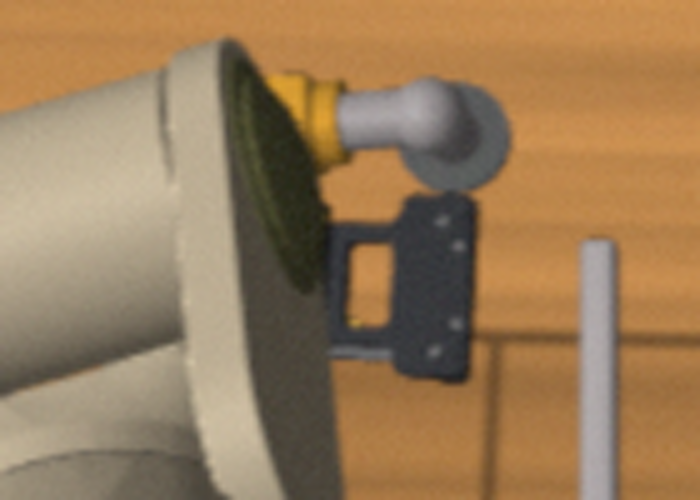

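Request:
{"name": "step_arm", "arguments": {"series": [[[0,0.006,-0.001,0,0,0],[0,0.011,-0.002,0,0,0],[0,0.014,-0.002,0,0,0],[0,0.014,-0.002,0,0,0]]]}}

```text
t: 3.55
tool_pos: [0.4306, 0.2638, 0.0978]
eef_rot: [-0.01, 0.707, -0.008, 0.707]
force: [10.0, -85.4, 21.2]
gripper_width: 0.004
```

Request:
{"name": "step_arm", "arguments": {"series": [[[0,-0.02,0,0,0,0],[0,-0.045,0,0,0,0],[-0.04,-0.06,0,0,0,0],[-0.09,-0.09,0,0,0,0],[-0.13,-0.14,0,0,0,0],[-0.14,-0.18,0,0,0,0],[-0.14,-0.18,0,0,0,0]]], "claw": 0}}

```text
t: 4.25
tool_pos: [0.429, 0.0929, 0.2391]
eef_rot: [0.001, 0.706, -0.001, 0.708]
force: [1.1, -0.3, -0.0]
gripper_width: 0.613
```

Run:
```python
from h import *
s=snap("scene","5"); crop(s,340,240,460,340,6,"l5");t=snap("top","5"); crop(t,120,200,240,300,6,"l5t")
cv2.imwrite("pics/s5.png",s)
```

View pics/l5.png

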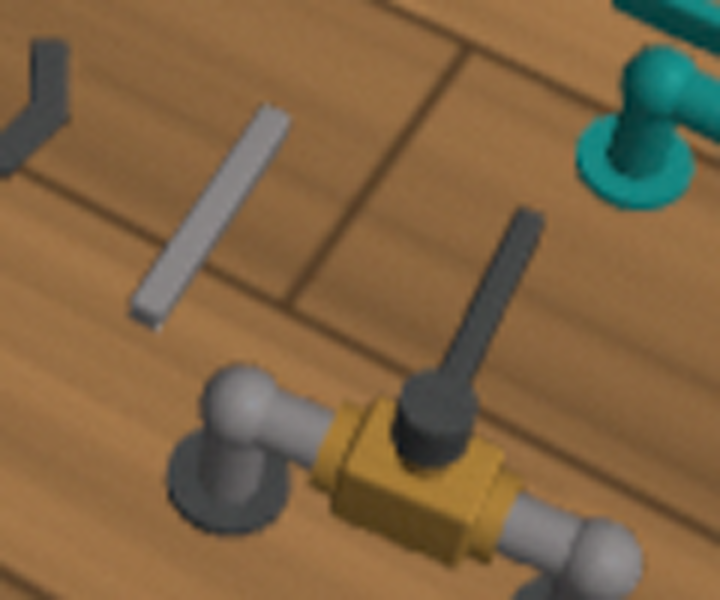

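View pics/top5.png

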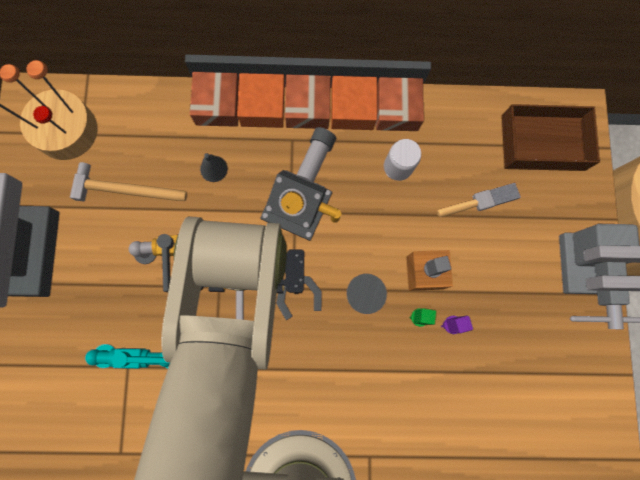

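```bash
cat > fit.py <<'E'
from h import *
def brass(im,x0,y0,x1,y1):
    h=cv2.cvtColor(im,cv2.COLOR_BGR2HSV); m=((h[...,0]>15)&(h[...,0]<28)&(h[...,1]>165)).astype(np.uint8)
    k=np.zeros_like(m);k[y0:y1,x0:x1]=m[y0:y1,x0:x1]
    k=cv2.morphologyEx(k,cv2.MORPH_CLOSE,np.ones((3,3),np.uint8))
    n,l,st,_=cv2.connectedComponentsWithStats(k); i=1+np.argmax(st[1:,4]); return (l==i).astype(np.uint8)
ang=np.linspace(0,2*np.pi,60,endpoint=False)
def frame(az,lean):
    n=np.array([np.sin(lean)*np.cos(az),np.sin(lean)*np.sin(az),np.cos(lean)])
    a=np.cross([0,0,1],n);a/=np.linalg.norm(a); return n,a,np.cross(n,a)
def circ(c,n,a,b,r,h): return c+n*h+r*(np.cos(ang)[:,None]*a+np.sin(ang)[:,None]*b)
def hullmask(name,P,shift,box):
    x0,y0,x1,y1=box; S=8
    p=(proj(name,P)+shift-(x0,y0)+.5)*S
    m=np.zeros(((y1-y0)*S,(x1-x0)*S),np.uint8); cv2.fillConvexPoly(m,cv2.convexHull(p.astype(np.float32)).astype(np.int32),255)
    return cv2.resize(m,(x1-x0,y1-y0),interpolation=cv2.INTER_AREA)/255.
E
python3 - <<'E'
from fit import *
t=cv2.imread("pics/top1.png");s=cv2.imread("pics/scene1.png")
bt=(275,185,312,222);bs=(280,272,314,306)
mt=brass(t,*bt);ms=brass(s,*bs)
print(mt.sum(),ms.sum())
for m,b,n in((mt,bt,"mt"),(ms,bs,"ms")):
    cv2.imwrite(f"pics/{n}.png",cv2.resize(m[b[1]:b[3],b[0]:b[2]]*255,None,fx=10,fy=10,interpolation=cv2.INTER_NEAREST))
    print(cv2.moments(m)["m10"]/m.sum(),cv2.moments(m)["m01"]/m.sum(), cv2.fitEllipse(cv2.findContours(m,0,1)[0][0]))
E
cd pics; python3 -c "
import cv2,numpy as np
a=cv2.imread('mt.png');b=cv2.imread('ms.png');cv2.imwrite('mm.png',np.hstack([a[:340],b]))"
```

```text
346 195
292.0 202.3815028901734 ((291.9934997558594, 202.3660888671875), (20.109973907470703, 20.296293258666992), 3.6789114475250244)
295.6666666666667 288.1384615384615 ((295.6590576171875, 288.13873291015625), (11.711793899536133, 18.97360610961914), 118.31441497802734)
```

View pics/mm.png

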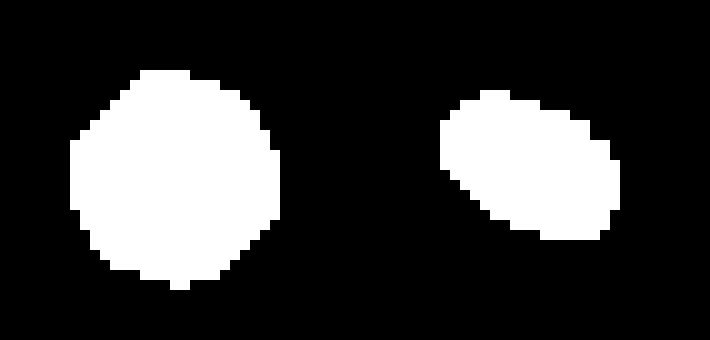

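Run:
```python
from fit import *
P=[onz("top",(250+x/8,180+y/8),.012) for x,y in((85,305),(480,485),(655,95))]
print(P,np.degrees(np.arctan2(*(P[1]-P[0])[[1,0]])),np.degrees(np.arctan2(*(P[2]-P[1])[[1,0]])))
Q=[onz("scene",(220+x/7,260+y/7),.012) for x,y in((440,560),(738,400))]
print(Q,np.degrees(np.arctan2(*(Q[1]-Q[0])[[1,0]])))
# screws on slope: top (152,228),(450,355),(540,130),(230,5)
t=[(152,228),(450,355),(540,130),(230,5)]; s=[(530,118),(383,132),(520,313),(668,292)]
# order in scene: match: lower-left(top)=? 
import itertools
for perm in itertools.permutations(range(4)):
    X=[];r=0
    for a,b in zip(range(4),perm):
        x,e=tri([("top",(250+t[a][0]/8,180+t[a][1]/8)),("scene",(220+s[b][0]/7,260+s[b][1]/7))]); X.append(x);r+=max(e)
    if r<12:
        X=np.array(X);c=X.mean(0);n=np.linalg.svd(X-c)[2][2]; n*=np.sign(n[2]); print(perm,r,X,"c",c,"n",n,np.degrees(np.arccos(n[2])),np.degrees(np.arctan2(n[1],n[0])))
```

```text
[array([0.5904, 0.1027, 0.012 ]), array([ 0.5396, -0.0132,  0.012 ]), array([ 0.6578, -0.0626,  0.012 ])] -113.68436080800052 -22.708928116763587
[array([0.7069, 0.0587, 0.012 ]), array([0.5948, 0.1086, 0.012 ])] 155.98416644441247
(3, 0, 1, 2) 1.2241667568991346 [[ 0.5999  0.0806  0.0649]
 [ 0.5657 -0.0029  0.0643]
 [ 0.6204 -0.0258  0.1006]
 [ 0.6539  0.0581  0.1009]] c [0.61   0.0275 0.0827] n [-0.4871  0.1919  0.852 ] 31.56816686548037 158.49036897595252
(3, 2, 1, 0) 3.896854309809429 [[ 0.5999  0.0806  0.0649]
 [ 0.5865 -0.0002 -0.0357]
 [ 0.6204 -0.0258  0.1006]
 [ 0.6302  0.0512  0.1792]] c [0.6092 0.0265 0.0772] n [-0.9684 -0.1112  0.2232] 77.10253277844677 -173.4503161509002
```

Run:
```python
from fit import *
n,a,b=frame(np.radians(156.7),np.radians(32)); print("n",n)
def onplane(nm,uv,c):
    o,d=ray(nm,uv); return o+d*(n@(c-o))/(n@d)
for nm,uv in(("top",(292.2,202.6)),("scene",(297.2,287.5))): print(nm,onz(nm,uv,.095))
c=np.array([.605,.0295,.092])
for lab,(p,q) in (("line",((292,285.5),(303,288.75))),):
    A,B=onplane("scene",p,c),onplane("scene",q,c); d=B-A; print(lab,A,B,np.linalg.norm(d),d/np.linalg.norm(d),"ang in face",np.degrees(np.arctan2(d@b,d@a)), "mid",(A+B)/2)
D=onplane("top",(287.8,207.2),c); D2=onplane("scene",(301.7,288.5),c); print("dot",D,D2,"rel",(D-c)@a,(D-c)@b,(D2-c)@a,(D2-c)@b)
```

```text
n [-0.4867  0.2096  0.848 ]
top [0.6069 0.0278 0.095 ]
scene [0.6069 0.0329 0.095 ]
line [0.6105 0.0202 0.0975] [0.5956 0.0419 0.0835] 0.02988789501289347 [-0.5003  0.729  -0.4673] ang in face -118.1404224055824 mid [0.603  0.0311 0.0905]
dot [0.5987 0.0374 0.0864] [0.5978 0.0397 0.0853] rel -0.004754221192026513 -0.010543118509678257 -0.006462651716033243 -0.01256456321870083
```

Run:
```python
from h import *
mv([.474,-.276,.21],[0,0,-1],[-.22,.975,0])
```

```text
pos [0.4286 0.0946 0.2373] F [ 1.2028  0.204  -0.5027] -> shift [ 0.0271 -0.3706  0.0461] rot [-12.8291   0.035   -0.0265] rows 7.488176665298601 1.4935069106952061
```

Request:
{"name": "step_arm", "arguments": {"series": [[[0,-0.045,0.006,-6,0,0],[0,-0.09,0.012,-12.8,0,0],[0,-0.135,0.018,-12.8,0,0],[0,-0.18,0.024,-12.8,0,0],[0,-0.225,0.03,-12.8,0,0],[0,-0.27,0.036,-12.8,0,0],[0.01,-0.315,0.042,-12.8,0,0],[0.02,-0.35,0.046,-12.8,0,0],[0.027,-0.3706,0.046,-12.8,0,0],[0.027,-0.3706,0.046,-12.8,0,0]]]}}

```text
t: 5.35
tool_pos: [0.4748, -0.2757, 0.2076]
eef_rot: [-0.077, 0.704, 0.08, 0.702]
force: [-0.7, 0.2, 0.5]
gripper_width: 0.999
```

Run:
```python
from h import *
o=robot.get_obs(); print(o["tool_pos"],o["gripper_width"],o["force"],R.from_quat(o["eef_rot"]).as_matrix())
t=snap("top","6"); s=snap("scene","6")
p=o["tool_pos"]; print(proj("top",p),proj("scene",p))
crop(t,390,210,490,300,8,"h_top"); crop(s,190,130,290,220,8,"h_sc")
```

```text
[ 0.4748 -0.2757  0.2076] 0.9989587954708603 [-0.7412  0.2182  0.5495] [[-0.0029 -0.221   0.9753]
 [ 0.003   0.9753  0.221 ]
 [-1.      0.0035 -0.0022]]
[[448.9795 257.9497]] [[228.879  173.2518]]
```

View pics/h_top.png

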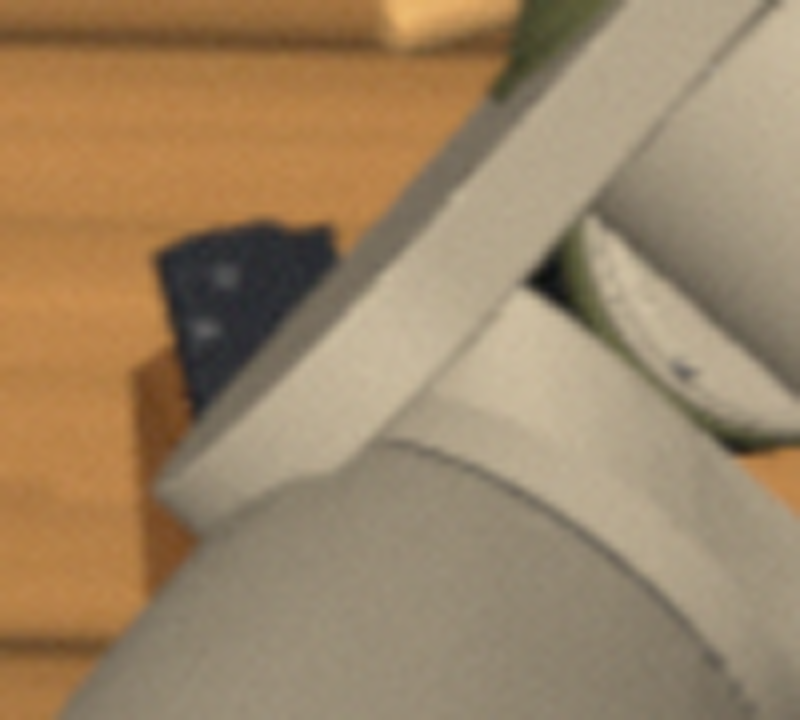

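View pics/h_sc.png

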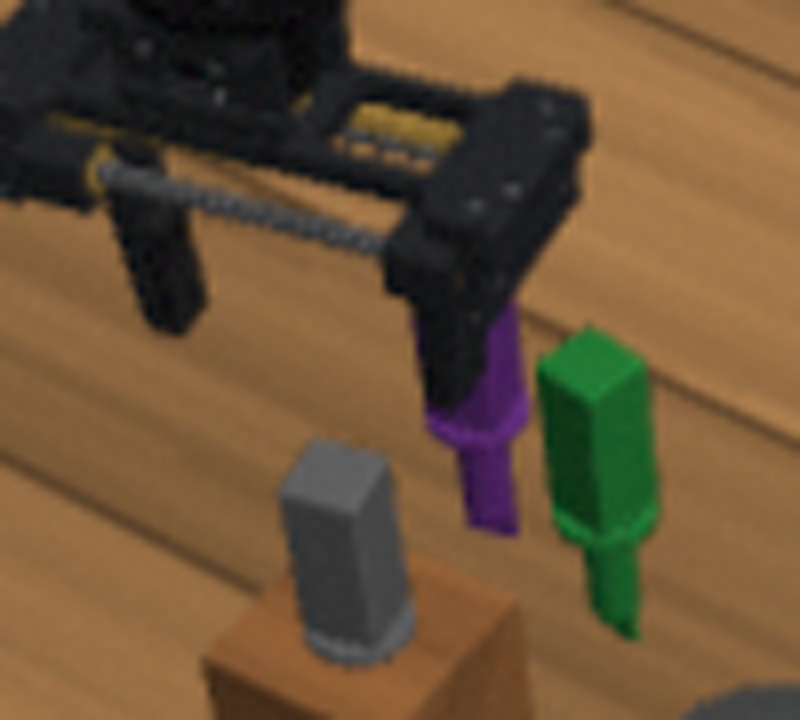

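Run:
```python
from h import *
o=robot.get_obs(); M=R.from_quat(o["eef_rot"]).as_matrix();p=o["tool_pos"]
for sg in(1,-1):
    for yy,zz in((44,9),(44,-9),(56,9),(56,-9)):
        P=p+M@np.array([0,sg*yy,zz])/1000; print(sg*yy,zz,(proj("scene",P)[0]-(190,130)+.5)*8)
s=cv2.imread("pics/scene6.png"); c=s[130:220,190:290]; c=cv2.resize(c,None,fx=8,fy=8,interpolation=cv2.INTER_CUBIC).astype(float)
for sg in(1,-1):
    for yy,zz in((44,9),(44,-9),(56,9),(56,-9)):
        P=p+M@np.array([0,sg*yy,zz])/1000; q=(proj("scene",P)[0]-(190,130)+.5)*8; cv2.circle(c,tuple(int(v) for v in q),4,(0,255,255) if zz>0 else (255,255,0),1)
cv2.imwrite("pics/h2.png",np.clip(c*2,0,255).astype(np.uint8))
```

```text
44 9 [427.5301 399.7546]
44 -9 [452.2799 363.9807]
56 9 [461.1464 409.0342]
56 -9 [485.6811 373.1052]
-44 9 [185.5792 332.965 ]
-44 -9 [211.8416 298.2981]
-56 9 [153.196  324.0258]
-56 -9 [179.6561 289.5057]
```

View pics/h2.png

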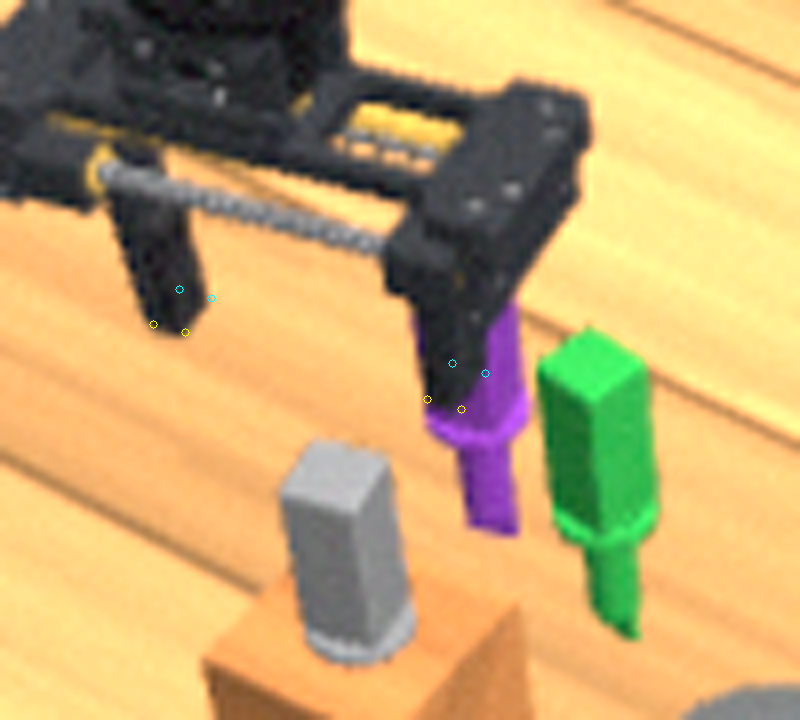

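Run:
```python
from h import *
s=cv2.imread("pics/scene1.png");t=cv2.imread("pics/top1.png")
a=s[215:300,250:400]; cv2.imwrite("pics/d_sc.png",cv2.resize(a,None,fx=5,fy=5,interpolation=cv2.INTER_CUBIC))
a=t[255:335,225:395]; cv2.imwrite("pics/d_top.png",cv2.resize(a,None,fx=4.5,fy=4.5,interpolation=cv2.INTER_CUBIC))
```

```text
(no output)
```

View pics/d_sc.png

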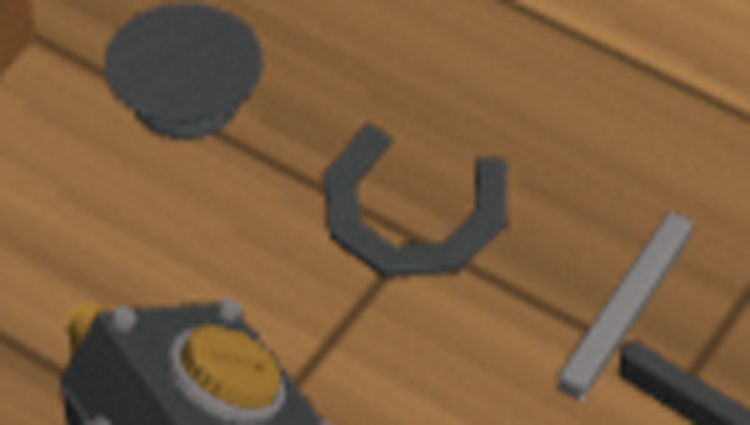

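View pics/d_top.png

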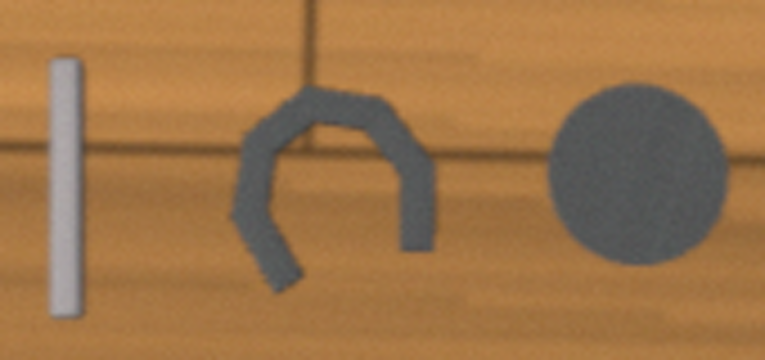

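```bash
cat > cal.py <<'E'
from h import *
def px(x0,y0,s,p): return np.array([x0+(p[0]+.5)/s-.5,y0+(p[1]+.5)/s-.5])
L=[]
tt=[(110,72),(330,62),(343,277),(125,290)];ss=[(203,435),(65,378),(165,285),(300,330)]
# match order: top(110,72)=(x hi,y hi)-> scene (203,435)
for a,b in zip(tt,ss): L.append((px(395,240,6,a),px(205,150,6,b),.075))
tt=[(240,115),(315,95),(337,177),(248,200)];ss=[(180,265),(122,248),(148,212),(205,228)]
for a,b in zip(tt,ss): L.append((px(395,240,6,a),px(205,150,6,b),.151))
L.append((px(375,130,5,(155,118)),px(110,215,7,(537,420)),.095))
L.append((px(225,255,4.5,(638,174)),px(250,215,5,(183,62)),.034))
L.append((px(225,255,4.5,(65,317)),px(250,215,5,(680,217)),.016))
L.append((px(225,255,4.5,(66,60)),px(250,215,5,(573,382)),.016))
L.append((px(225,255,4.5,(308,150)),px(250,215,5,(412,242)),0))
L.append((px(120,220,6,(267,128)),px(350,270,7,(440,258)),.120))
L.append((px(120,220,6,(562,153)),px(350,270,7,(188,103)),.118))
K_,T_=cam("top")
W=np.array([onz("scene",b,z) for a,b,z in L]); U=np.array([a for a,b,z in L])
def pr(x,P):
    T=T_.copy(); Rm=R.from_rotvec(x[:3]).as_matrix(); T=np.block([[Rm@T[:3,:3],(Rm@T[:3,3]+x[3:6])[:,None]],[0,0,0,1]])
    c=(P@T[:3,:3].T+T[:3,3])*[1,-1,-1]; q=c@K_.T; return q[:,:2]/q[:,2:]
f=lambda x:np.hstack([(pr(x,W)-U).ravel()/.7,x[:3]/.004,x[3:]/.003])
r=least_squares(f,np.zeros(6))
if __name__=="__main__":
    print(pr(np.zeros(6),W)-U); print("x",r.x); print(pr(r.x,W)-U); np.save("topcorr.npy",r.x)
E
python3 cal.py
```

```text
[[-1.1901 -0.491 ]
 [-3.3367 -1.9344]
 [-4.0815 -4.5068]
 [-0.8045 -1.3819]
 [-3.1938 -1.4842]
 [-1.7868 -0.9361]
 [-2.4176 -2.6355]
 [-1.3204 -3.5555]
 [-2.0568 -1.6743]
 [-1.0204 -1.3099]
 [-0.5521 -1.665 ]
 [-1.4085 -0.9999]
 [-0.5195 -1.5405]
 [-0.8578 -1.3365]
 [-1.9691 -0.1477]]
x [-0.0021 -0.0027 -0.0044  0.0007 -0.0009  0.0041]
[[ 0.802   1.3872]
 [-1.1542  0.0817]
 [-2.0081 -2.3163]
 [ 1.071   0.6836]
 [-1.0622  0.5484]
 [ 0.433   1.1439]
 [-0.222  -0.478 ]
 [ 0.786  -1.4445]
 [ 0.2819 -0.2367]
 [ 0.5686  0.5309]
 [ 0.3931 -0.2925]
 [-0.198   0.1416]
 [ 0.782  -0.0802]
 [ 0.2714 -0.5782]
 [-0.7369  0.839 ]]
```

```bash
cat >> cal.py <<'E'
x6=np.load("topcorr.npy") if __name__!="__main__" else r.x
def tri2(a,b):
    f=lambda P:np.hstack([pr(x6,P[None])[0]-a,proj("scene",P)[0]-b]); q=least_squares(f,[.5,0,.1]); return q.x,np.abs(q.fun).max()
E
python3 - <<'E'
from cal import *
n=np.array([-.4867,.2096,.848])
t=[(152,228),(450,355),(540,130),(230,5)]; s=[(668,292),(530,118),(383,132),(520,313)]
X=np.array([tri2(px(250,180,8,a),px(220,260,7,b))[0] for a,b in zip(t,s)]); c=X.mean(0); m=np.linalg.svd(X-c)[2][2];m*=np.sign(m[2]); print(X,c,m,np.degrees([np.arccos(m[2]),np.arctan2(m[1],m[0])]))
print("bolt-based face",c+.011*n)
print("face",tri2((292.0,202.4),px(282,277,20,(300,215))),tri2((292.0,202.4),px(282,277,20,(310,205))))
print("collar",tri2(px(275,185,16,(282,275)),px(282,277,20,(275,235))))
# stand & grip
S=L[:4];print("stand",np.mean([w for w in W[:4]],0),tri2(U[:4].mean(0),np.mean([b for a,b,z in L[:4]],0)))
print("grip",W[4:8],np.mean(W[4:8],0),tri2(U[4:8].mean(0),np.mean([b for a,b,z in L[4:8]],0)))
E
```

```text
[[ 0.6023  0.0832  0.0718]
 [ 0.5687  0.0004  0.0716]
 [ 0.6229 -0.0222  0.1075]
 [ 0.6559  0.061   0.1074]] [0.6125 0.0306 0.0895] [-0.4852  0.1945  0.8525] [ 31.5146 158.1609]
bolt-based face [0.6071 0.0329 0.0989]
face (array([0.6089, 0.0321, 0.0979]), np.float64(0.1275116551132669)) (array([0.6083, 0.0325, 0.0996]), np.float64(0.36346139046634107))
collar (array([0.6114, 0.0313, 0.0957]), np.float64(0.25413460995378045))
stand [ 0.4759 -0.2743  0.075 ] (array([ 0.4756, -0.2752,  0.0738]), np.float64(0.09238146175638917))
grip [[ 0.4844 -0.2573  0.151 ]
 [ 0.4907 -0.2857  0.151 ]
 [ 0.4664 -0.2911  0.151 ]
 [ 0.4599 -0.2631  0.151 ]] [ 0.4753 -0.2743  0.151 ] (array([ 0.4752, -0.2744,  0.1508]), np.float64(0.007262539430087145))
```

Request:
{"name": "step_arm", "arguments": {"series": [[[0.03,0.001,0.001,0,0,0],[0.06,0.001,0.001,0,0,0],[0.09,0.001,0.001,0,0,0],[0.11,0.001,0.001,0,0,0],[0.112,0.001,0.001,0,0,0],[0.112,0.001,0.001,0,0,0]]]}}

```text
t: 6.05
tool_pos: [0.4759, -0.2732, 0.0987]
eef_rot: [-0.08, 0.702, 0.079, 0.703]
force: [0.2, 0.3, -0.1]
gripper_width: 1.002
```

Run:
```python
from h import *
o=robot.get_obs(); print(o["tool_pos"],o["force"])
s=snap("scene","7"); crop(s,180,150,290,245,7,"k_sc")
```

```text
[ 0.4759 -0.2732  0.0987] [ 0.2211  0.3361 -0.1009]
```

View pics/k_sc.png

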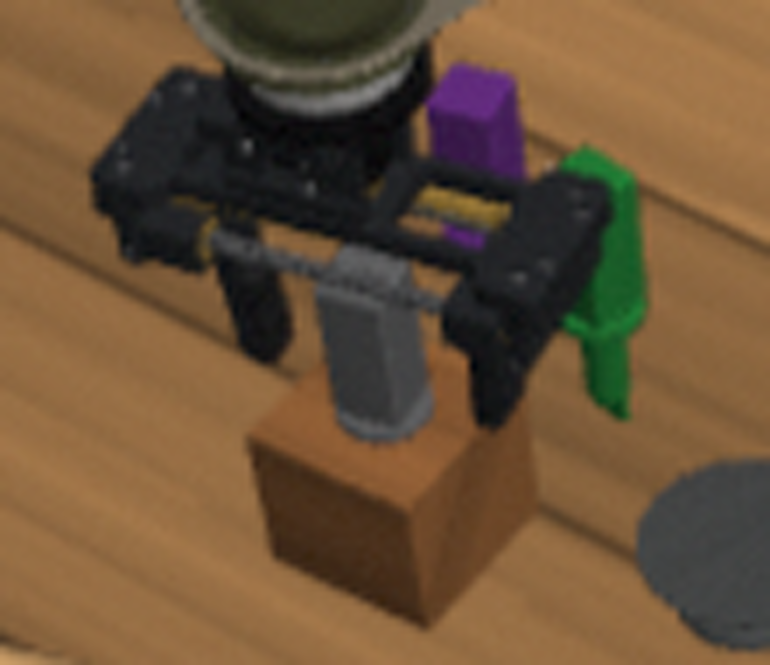

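Request:
{"name": "step_arm", "arguments": {"series": [[[0,0,0,0,0,0],[0,0,0,0,0,0],[0,0,0,0,0,0],[0,0,0,0,0,0],[0,0,0,0,0,0],[0,0,0,0,0,0],[0,0,0,0,0,0]]], "claw": 1, "force": 50}}

```text
t: 6.8
tool_pos: [0.4754, -0.2743, 0.0979]
eef_rot: [-0.079, 0.703, 0.079, 0.703]
force: [-0.1, -0.7, 0.8]
gripper_width: 0.384
```

Request:
{"name": "step_arm", "arguments": {"series": [[[0,0,0,0,0,0],[0,0,0,0,0,0]]]}}

```text
t: 7.0
tool_pos: [0.4758, -0.275, 0.0981]
eef_rot: [-0.08, 0.702, 0.078, 0.703]
force: [1.1, -4.0, 0.9]
gripper_width: 0.334
```

Request:
{"name": "step_arm", "arguments": {"series": [[[0,0,0,0,0,0],[-0.02,0,0,0,0,0],[-0.05,0,0,0,0,0],[-0.08,0,0,0,0,0],[-0.11,0,0,0,0,0],[-0.14,0,0,0,0,0],[-0.16,0,0,0,0,0],[-0.16,0,0,0,0,0]]]}}

```text
t: 7.8
tool_pos: [0.4758, -0.2742, 0.26]
eef_rot: [-0.08, 0.702, 0.078, 0.704]
force: [-0.6, 0.4, -1.2]
gripper_width: 0.334
```

Run:
```python
from h import *
o=robot.get_obs(); print(o["tool_pos"],o["force"],o["joints"])
s=snap("scene","8"); t=snap("top","8"); crop(s,180,100,290,245,6,"k8_sc");crop(t,390,210,490,300,8,"k8_top")
```

```text
[ 0.4758 -0.2742  0.26  ] [-0.6198  0.4352 -1.1722] [-0.7386  0.3633  1.2624  0.0005  1.5123 -2.5335]
```

View pics/k8_sc.png

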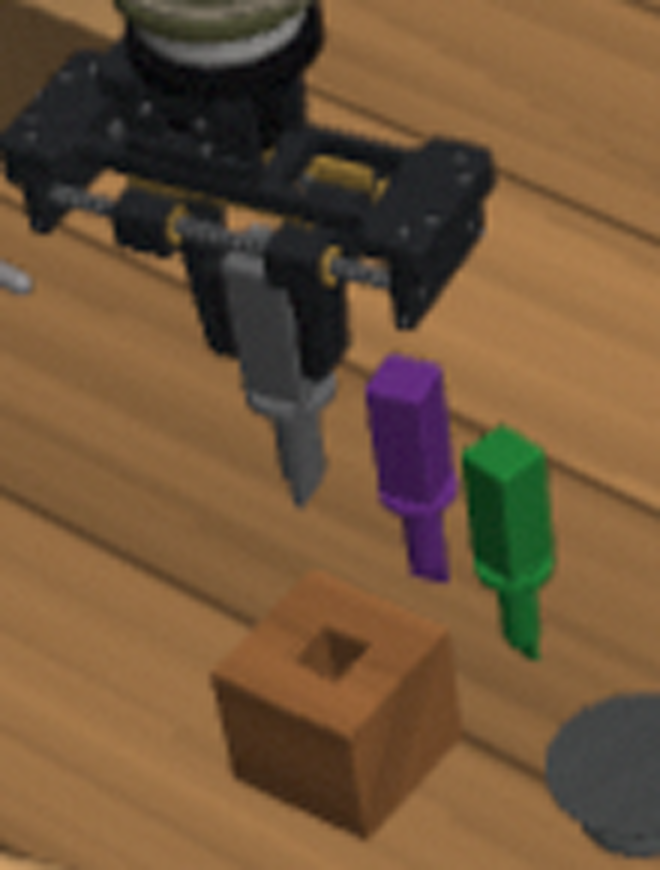

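Run:
```python
from h import *
o=robot.get_obs(); M=R.from_quat(o["eef_rot"]).as_matrix(); tip=o["tool_pos"]+M[:,0]*.0832
s=cv2.imread("pics/scene8.png"); x0,y0,S=210,155,18
c=cv2.resize(s[y0:y0+33,x0:x0+36],None,fx=S,fy=S,interpolation=cv2.INTER_CUBIC).astype(float)*1.7
c=np.clip(c,0,255).astype(np.uint8)
c2=c.copy()
for ax,col in((M[:,1],(0,255,255)),(M[:,2],(255,255,0))):
    B,T=(ax,M[:,2] if ax is M[:,1] else M[:,1])
    q=[]
    for u,v in((10,2),(10,-2),(-10,-2),(-10,2)): q.append((proj("scene",tip+ax*u/1000+T*v/1000)[0]-(x0,y0)+.5)*S)
    cv2.polylines(c2,[np.array(q).astype(np.int32)],True,col,1)
cv2.imwrite("pics/bl.png",c2);
```

```text
(no output)
```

View pics/bl.png

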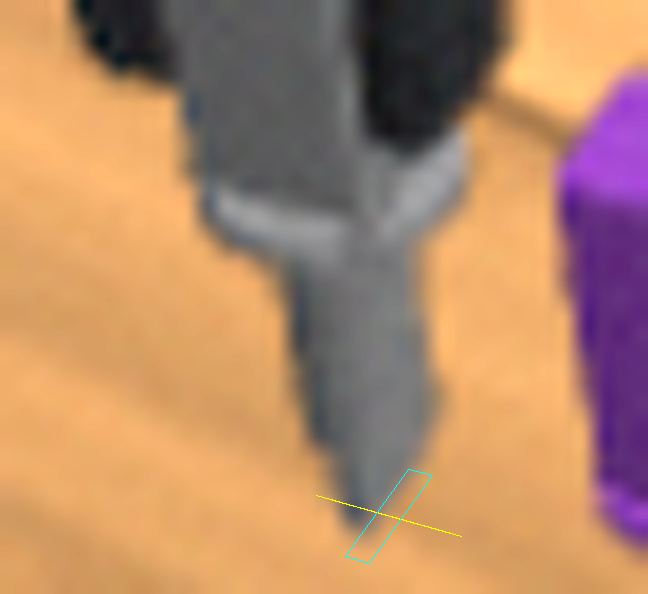

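```bash
cat > ov.py <<'E'
from h import *
def toolpts(p,M,L):
    "wireframe lists of tool given TCP pose and TCP-to-tip L; blade along tool z (gripper)"
    tip=p+M[:,0]*L; ax=-M[:,0]; bx=M[:,2]; by=M[:,1]; out=[]
    rect=lambda h,u,v:[tip+ax*h+bx*a*u+by*b*v for a,b in((1,1),(1,-1),(-1,-1),(-1,1))]
    an=np.linspace(0,2*np.pi,40)
    circ=lambda h,r:[tip+ax*h+r*(np.cos(t)*bx+np.sin(t)*by) for t in an]
    return [rect(0,.01,.002),rect(.014,.01,.002),circ(.014,.01),circ(.06,.01),circ(.06,.02),circ(.066,.02),rect(.066,.015,.015),rect(.136,.015,.015)]
def overlay(img,name,x0,y0,w,h,S,p,M,L,out,gain=1.6,fn=None):
    c=cv2.resize(img[y0:y0+h,x0:x0+w],None,fx=S,fy=S,interpolation=cv2.INTER_CUBIC).astype(float)*gain; c=np.clip(c,0,255).astype(np.uint8)
    fn=fn or (lambda P:proj(name,P))
    for k,l in enumerate(toolpts(p,M,L)):
        q=(fn(np.array(l))-(x0,y0)+.5)*S; cv2.polylines(c,[q.astype(np.int32)],True,[(0,255,255),(255,255,0),(0,0,255)][k%3],1)
    cv2.imwrite(f"pics/{out}.png",c)
E
python3 - <<'E'
from ov import *
o=robot.get_obs(); M=R.from_quat(o["eef_rot"]).as_matrix()
s=cv2.imread("pics/scene8.png")
overlay(s,"scene",205,130,45,60,10,o["tool_pos"],M,.0832,"o1"); overlay(s,"scene",205,130,45,60,10,o["tool_pos"],M,.076,"o2")
a=cv2.imread("pics/o1.png");b=cv2.imread("pics/o2.png");cv2.imwrite("pics/o12.png",np.hstack([a,b])[:600,:800])
E
```

```text
(no output)
```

View pics/o12.png

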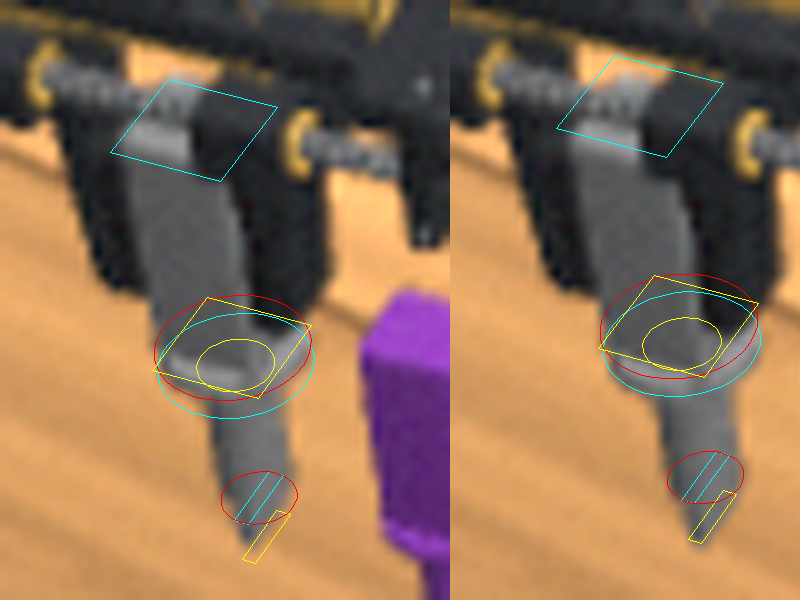

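Run:
```python
from ov import *
y=np.radians(102.8); M=np.column_stack([[0,0,-1],[np.cos(y),np.sin(y),0],np.cross([0,0,-1],[np.cos(y),np.sin(y),0])])
s=cv2.imread("pics/scene1.png")
overlay(s,"scene",210,170,55,70,8,np.array([.4753,-.2744,.098]),M,.083,"o3")
o=robot.get_obs(); M=R.from_quat(o["eef_rot"]).as_matrix()
s=cv2.imread("pics/scene8.png"); M2=M@R.from_rotvec([0,0,0]).as_matrix()
# tilt about jaw axis y, about hold point
import itertools
def tilt(p,M,L,deg):
    Rt=R.from_rotvec(np.radians(deg)*M[:,1]).as_matrix(); h=p-M[:,0]*.0187; M3=Rt@M; return h+M3[:,0]*.0187,M3
p,M3=tilt(o["tool_pos"],M,.08,4); overlay(s,"scene",205,130,45,60,8,p,M3,.080,"o4")
p,M3=tilt(o["tool_pos"],M,.08,-4); overlay(s,"scene",205,130,45,60,8,p,M3,.080,"o5")
im=[cv2.imread(f"pics/o{k}.png")[:480,:360] for k in(3,4,5)]; cv2.imwrite("pics/o345.png",cv2.resize(np.hstack(im),(800,356)) if 0 else np.hstack([im[0][:, :360],im[1][:, :220],im[2][:, :220]]))
```

```text
(no output)
```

View pics/o345.png

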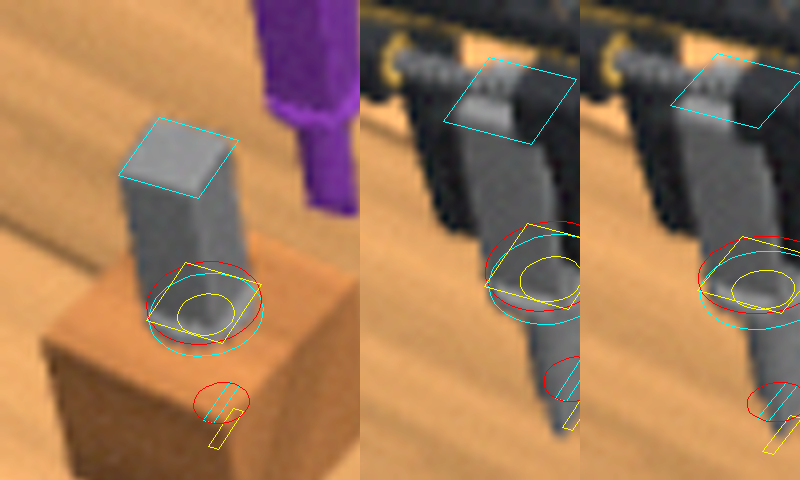

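Run:
```python
from cal import *
for tpt,b in(((203,435),(215,538)),((65,378),(85,475)),((300,330),(312,435))):
    P=onz("scene",px(205,150,6,tpt),.075); Q=P.copy();Q[2]=0
    print(px(205,150,6,b)-px(205,150,6,tpt), proj("scene",Q)[0]-proj("scene",P)[0], onz("scene",px(205,150,6,b),0), P)
# tin top/bottom
# lever/hub etc: tin crop u_sc: top centre (537,420), bottom ellipse lowest (570,637), top ellipse lowest (560,515)?
P=onz("scene",px(110,215,7,(537,420)),.095); print(P, px(110,215,7,(570,560)), proj("scene",[P[0],P[1],0]))
K,T=cam("scene"); print(T[:3,:3]@T[:3,:3].T)
```

```text
[ 2.     17.1667] [ 3.0368 17.6022] [ 0.5096 -0.2384  0.    ] [ 0.5092 -0.2349  0.075 ]
[ 3.3333 16.1667] [ 3.9072 17.6995] [ 0.5141 -0.3163  0.    ] [ 0.5177 -0.311   0.075 ]
[ 2.  17.5] [ 2.3136 17.8008] [ 0.4315 -0.2411  0.    ] [ 0.4319 -0.2396  0.075 ]
[ 0.7299 -0.2165  0.095 ] [191.     294.5714] [[193.4084 295.9508]]
[[ 1.  0. -0.]
 [ 0.  1.  0.]
 [-0.  0.  1.]]
```

Run:
```python
from ov import *
y=np.radians(102.8); M=np.column_stack([[0,0,-1],[np.cos(y),np.sin(y),0],np.cross([0,0,-1],[np.cos(y),np.sin(y),0])])
s=cv2.imread("pics/scene1.png")
overlay(s,"scene",212,178,50,42,15,np.array([.4753,-.2744,.098]),M,.083,"o3")
```

```text
(no output)
```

View pics/o3.png

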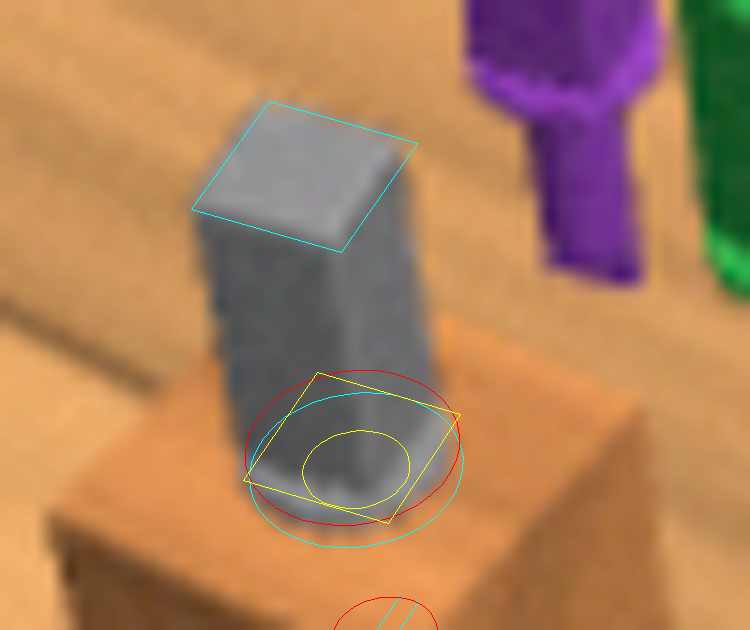

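```bash
cat >> h.py <<'E'
n=np.array([-.4867,.2096,.848]); n/=np.linalg.norm(n)
_a=np.cross([0,0,1],n);_a/=np.linalg.norm(_a);_b=np.cross(n,_a)
def ydir(phi): return np.cos(np.radians(phi))*_a+np.sin(np.radians(phi))*_b
E
python3 - <<'E'
from h import *
c=np.array([.6075,.032,.0965]); print(ydir(153)); s,r=mv(c+.123*n,-n,ydir(153))
E
```

```text
[0.706  0.6661 0.2406]
pos [ 0.4751 -0.2737  0.2567] F [-0.2133 -0.1037 -0.87  ] -> shift [0.0564 0.307  0.1444] rot [ 61.3861 -33.6357  -2.7423] rows 6.877734376947962 8.154942836922299
```

Request:
{"name": "step_arm", "arguments": {"series": [[[0,0.036,0.017,7.2,-4,-0.3],[0,0.072,0.034,14.4,-8,-0.6],[0,0.108,0.051,21.6,-11.8,-1],[0.005,0.144,0.068,28.8,-15.8,-1.3],[0.01,0.18,0.085,36,-19.7,-1.6],[0.015,0.216,0.102,43.2,-23.7,-1.9],[0.025,0.252,0.119,50.4,-27.6,-2.2],[0.04,0.288,0.136,57.6,-31.6,-2.6],[0.0564,0.307,0.1444,61.4,-33.6,-2.7],[0.0564,0.307,0.1444,61.4,-33.6,-2.7]]]}}

```text
t: 8.9
tool_pos: [0.5469, 0.0573, 0.1995]
eef_rot: [0.294, 0.423, -0.282, 0.81]
force: [0.6, -0.0, -0.7]
gripper_width: 0.34
```

Run:
```python
from ov import *
o=robot.get_obs(); print(o["tool_pos"],o["force"],o["joints"],o["t"])
c=np.array([.6075,.032,.0965]); mv(c+.123*n,-n,ydir(153))
M=R.from_quat(o["eef_rot"]).as_matrix()
s=snap("scene","9"); t=snap("top","9"); overlay(s,"scene",260,235,70,75,8,o["tool_pos"],M,.083,"o9",gain=1.3)
crop(s,260,235,330,310,8,"n9")
```

```text
[0.5469 0.0573 0.1995] [ 0.5522 -0.0381 -0.723 ] [-0.0187  0.2717  1.7132 -0.3306  0.6631 -0.5044] 8.9
pos [0.5469 0.0573 0.1995] F [ 0.5522 -0.0381 -0.723 ] -> shift [-0.0009  0.0012  0.0007] rot [ 0.1901 -0.18    0.1334] rows 0.03198579559329189 0.03420807763616144
```

View pics/o9.png

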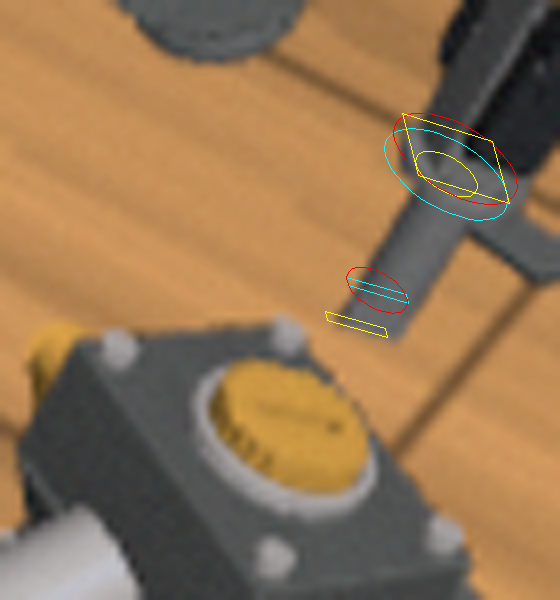

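View pics/top9.png

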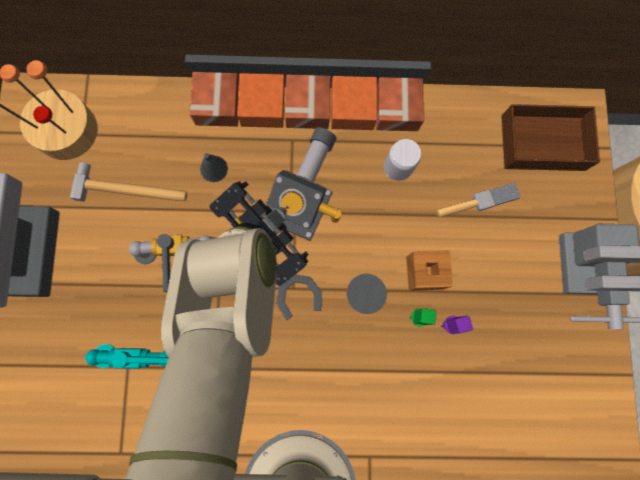

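Run:
```python
from ov import *
o=robot.get_obs(); M=R.from_quat(o["eef_rot"]).as_matrix()
s=cv2.imread("pics/scene9.png")
overlay(s,"scene",297,235,35,45,13,o["tool_pos"],M,.083,"oa",gain=1.8)
crop(cv2.convertScaleAbs(s,alpha=1.8),297,235,332,280,13,"ob"); cv2.imwrite("pics/oc.png",np.hstack([cv2.imread("pics/oa.png"),cv2.imread("pics/ob.png")])[:, :800])
s2=cv2.imread("pics/scene9.png"); overlay(s2,"scene",297,190,60,90,6,o["tool_pos"],M,.083,"od",gain=1.8)
```

```text
(no output)
```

View pics/oc.png

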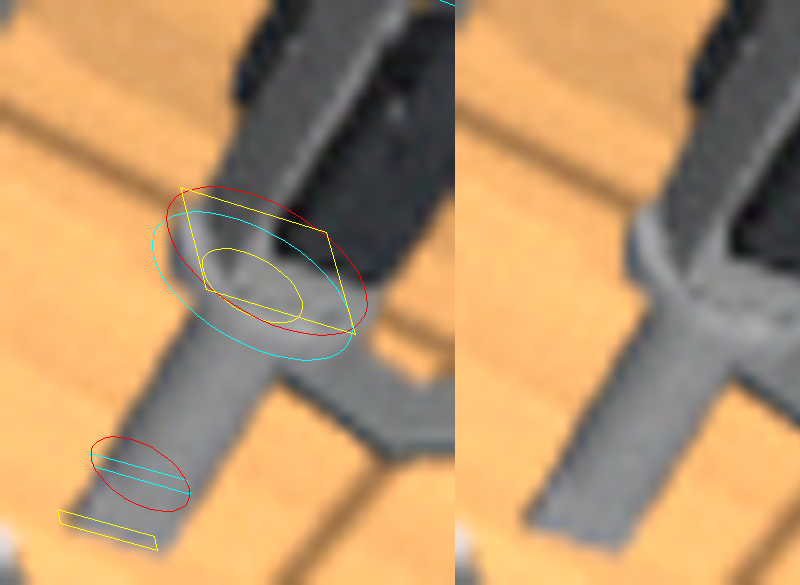

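View pics/od.png

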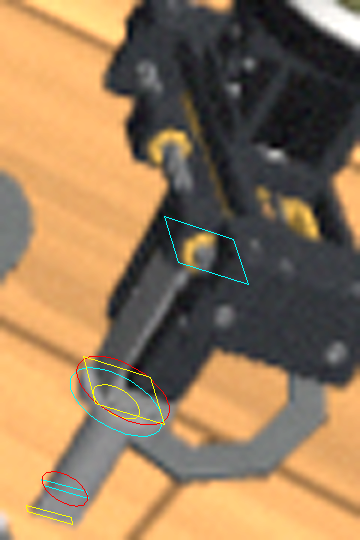

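Run:
```python
from cal import *
s=ydir(63); cr=ydir(153); c=np.array([.6075,.032,.0965])
def dec(P,l): d=(P-c)*1000; print(l,P,"slot %.1f cross %.1f n %.1f"%(d@s,d@cr,d@n))
P,e=tri2((292.0,202.4),(296.3,286.4)); dec(P,"tri corr"); print(e)
P,e=tri2((292.0,202.4),(297.1,286.6)); dec(P,"tri nocorr")
P,e=tri([("top",(292.0,202.4)),("scene",(296.3,286.4))]); dec(P,"tri orig top")
for z in(.092,.095,.098): dec(onz("scene",(296.3,286.4),z),"scene z%g"%z)
for h in (0.,): 
    o,d=ray("scene",(296.3,286.4)); dec(o+d*(n@(c-o))/(n@d),"scene on face plane")
o,d=ray("top",(292.0,202.4)); dec(o+d*(n@(c-o))/(n@d),"top on face plane")
```

```text
tri corr [0.6084 0.0317 0.1005] slot 2.6 cross 1.4 n 2.9
0.06137131182867961
tri nocorr [0.6081 0.0325 0.1001] slot 1.7 cross 1.6 n 2.9
tri orig top [0.6065 0.029  0.0963] slot 1.6 cross -2.7 n -0.3
scene z0.092 [0.6038 0.028  0.092 ] slot -1.2 cross -6.4 n -2.9
scene z0.095 [0.6054 0.0293 0.095 ] slot 0.2 cross -3.6 n -0.8
scene z0.098 [0.6071 0.0305 0.098 ] slot 1.6 cross -0.9 n 1.2
scene on face plane [0.6061 0.0298 0.0963] slot 0.8 cross -2.5 n 0.0
top on face plane [0.6068 0.0282 0.097 ] slot 2.6 cross -2.9 n 0.0
```

Request:
{"name": "step_arm", "arguments": {"series": [[[0.01,-0.001,0.001,0,0,0],[0.02,-0.002,0.001,0,0,0],[0.028,-0.002,0.001,0,0,0],[0.028,-0.002,0.001,0,0,0]]]}}

```text
t: 9.4
tool_pos: [0.5607, 0.0465, 0.177]
eef_rot: [0.293, 0.423, -0.283, 0.81]
force: [0.6, -0.2, -0.4]
gripper_width: 0.336
```

Run:
```python
from ov import *
o=robot.get_obs(); M=R.from_quat(o["eef_rot"]).as_matrix()
c=np.array([.6075,.032,.0965]); mv(c+.083*n,-n,ydir(153))
s=snap("scene","10"); overlay(s,"scene",277,255,45,45,13,o["tool_pos"],M,.083,"oa",gain=1.5)
crop(s,277,255,322,300,13,"ob")
```

```text
pos [0.5607 0.0465 0.177 ] F [ 0.6177 -0.1871 -0.3788] -> shift [ 0.0111  0.0041 -0.0035] rot [ 0.2434 -0.1397  0.1877] rows 0.24624961070838947 0.039301555279363555
```

View pics/ob.png

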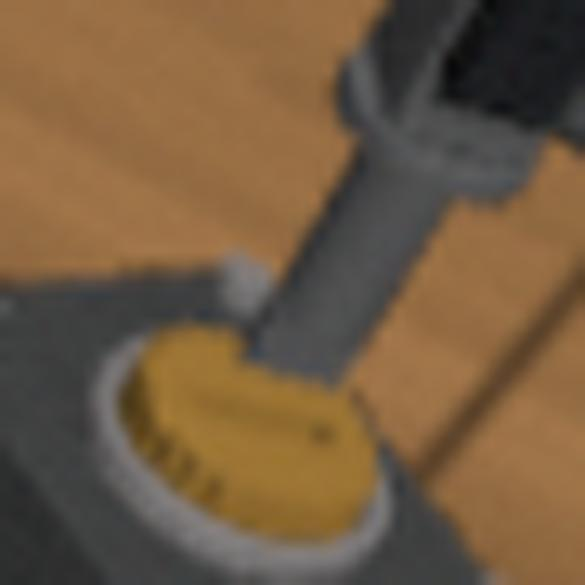

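View pics/oa.png

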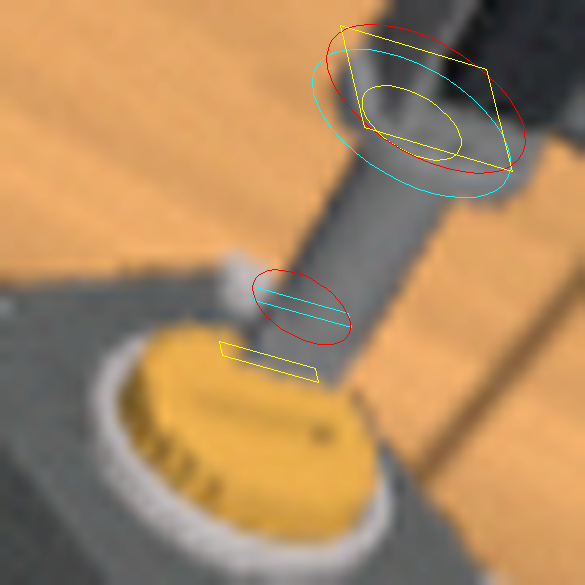

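Request:
{"name": "step_arm", "arguments": {"series": [[[0.004,0,0,0,0,0],[0.007,0,0,0,0,0],[0.007,0,0,0,0,0]]]}}

```text
t: 9.75
tool_pos: [0.564, 0.0462, 0.1721]
eef_rot: [0.293, 0.422, -0.282, 0.81]
force: [0.5, 0.3, -1.2]
gripper_width: 0.339
```

Request:
{"name": "step_arm", "arguments": {"series": [[[0.0015,0,0,0,0,0],[0.0015,0,0,0,0,0]]]}}

```text
t: 9.95
tool_pos: [0.5647, 0.046, 0.1711]
eef_rot: [0.293, 0.422, -0.282, 0.81]
force: [0.1, 0.1, -0.2]
gripper_width: 0.338
```

Request:
{"name": "step_arm", "arguments": {"series": [[[0.0015,0,0,0,0,0],[0.0015,0,0,0,0,0]]]}}

```text
t: 10.15
tool_pos: [0.5654, 0.0457, 0.1697]
eef_rot: [0.293, 0.422, -0.282, 0.81]
force: [0.0, -0.1, -0.7]
gripper_width: 0.338
```

Request:
{"name": "step_arm", "arguments": {"series": [[[0.0015,0,0,0,0,0],[0.0015,0,0,0,0,0]]]}}

```text
t: 10.35
tool_pos: [0.5661, 0.0453, 0.1684]
eef_rot: [0.293, 0.422, -0.282, 0.81]
force: [0.1, -0.8, -0.3]
gripper_width: 0.333
```

Request:
{"name": "step_arm", "arguments": {"series": [[[0.0015,0,0,0,0,0],[0.0015,0,0,0,0,0]]]}}

```text
t: 10.55
tool_pos: [0.5669, 0.045, 0.1671]
eef_rot: [0.293, 0.422, -0.282, 0.81]
force: [-0.8, 0.6, -1.4]
gripper_width: 0.336
```

Request:
{"name": "step_arm", "arguments": {"series": [[[0.0015,0,0,0,0,0],[0.0015,0,0,0,0,0]]]}}

```text
t: 10.75
tool_pos: [0.5676, 0.0447, 0.1658]
eef_rot: [0.293, 0.422, -0.282, 0.81]
force: [-0.7, -0.3, 0.1]
gripper_width: 0.337
```

Run:
```python
from ov import *
s=snap("scene","11"); crop(s,277,255,322,300,13,"ob")
```

```text
(no output)
```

View pics/ob.png

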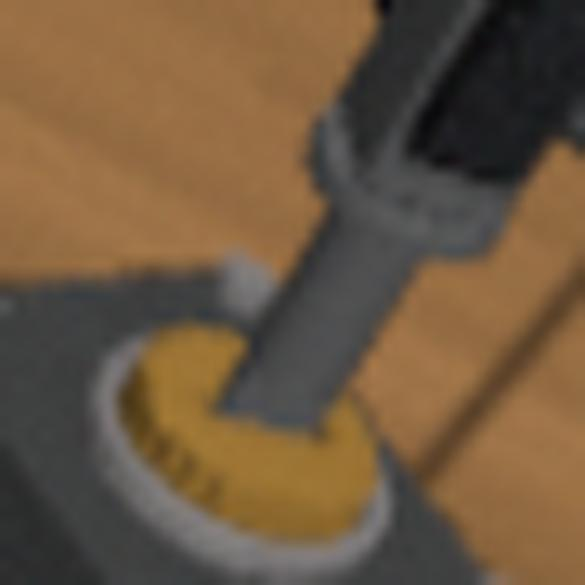

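Request:
{"name": "step_arm", "arguments": {"series": [[[0.0015,0,0,0,0,0],[0.0015,0,0,0,0,0]]]}}

```text
t: 11.0
tool_pos: [0.5683, 0.0444, 0.1645]
eef_rot: [0.293, 0.422, -0.282, 0.81]
force: [0.5, -0.3, -0.3]
gripper_width: 0.336
```

Request:
{"name": "step_arm", "arguments": {"series": [[[0.0015,0,0,0,0,0],[0.0015,0,0,0,0,0]]]}}

```text
t: 11.2
tool_pos: [0.5691, 0.0441, 0.1632]
eef_rot: [0.293, 0.422, -0.282, 0.81]
force: [0.5, 0.8, -0.3]
gripper_width: 0.342
```

Request:
{"name": "step_arm", "arguments": {"series": [[[0.0015,0,0,0,0,0],[0.0015,0,0,0,0,0]]]}}

```text
t: 11.4
tool_pos: [0.5698, 0.0437, 0.162]
eef_rot: [0.293, 0.422, -0.282, 0.81]
force: [-0.1, 0.2, -0.5]
gripper_width: 0.337
```

Run:
```python
from ov import *
s=snap("scene","12"); crop(s,277,255,322,300,13,"ob")
```

```text
(no output)
```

View pics/ob.png

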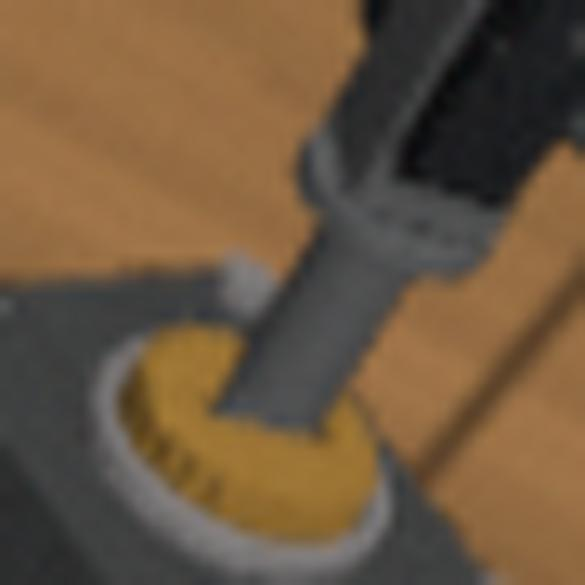

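Request:
{"name": "step_arm", "arguments": {"series": [[[0.002,0,0,0,0,0],[0.002,0,0,0,0,0]]]}}

```text
t: 11.65
tool_pos: [0.5708, 0.0433, 0.1602]
eef_rot: [0.293, 0.422, -0.282, 0.81]
force: [0.2, -0.9, -1.5]
gripper_width: 0.336
```

Request:
{"name": "step_arm", "arguments": {"series": [[[0.002,0,0,0,0,0],[0.002,0,0,0,0,0]]]}}

```text
t: 11.85
tool_pos: [0.5713, 0.0432, 0.1598]
eef_rot: [0.293, 0.422, -0.282, 0.811]
force: [-10.7, 2.5, 11.4]
gripper_width: 0.338
```

Request:
{"name": "step_arm", "arguments": {"series": [[[-0.001,0,-0.001,0,0,0],[-0.0015,0,-0.0025,0,0,0],[-0.0015,0,-0.0025,0,0,0]]]}}

```text
t: 12.15
tool_pos: [0.5697, 0.0451, 0.1587]
eef_rot: [0.293, 0.422, -0.282, 0.81]
force: [-0.2, 0.5, -1.3]
gripper_width: 0.337
```

Run:
```python
from ov import *
s=snap("scene","13"); crop(s,277,255,322,300,13,"ob")
o=robot.get_obs(); M=R.from_quat(o["eef_rot"]); print(M.inv().apply(o["force"]),M.inv().apply(o["torque"]),o["joints"])
```

```text
[ 0.6937  0.5753 -0.4502] [-0.0677  0.2941 -0.0353] [-0.0451  0.3587  1.7255 -0.3601  0.5597 -0.4849]
```

View pics/ob.png

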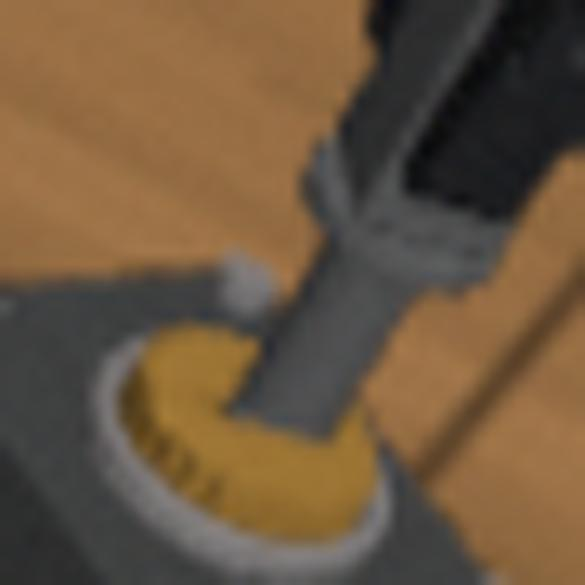

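Request:
{"name": "step_arm", "arguments": {"series": [[[0,0,0.0025,0,0,0],[0,0,0.0045,0,0,0],[0,0,0.0045,0,0,0]]]}}

```text
t: 12.5
tool_pos: [0.5723, 0.0415, 0.1611]
eef_rot: [0.293, 0.422, -0.282, 0.81]
force: [0.6, 0.1, 0.4]
gripper_width: 0.339
```

Run:
```python
from ov import *
s=snap("scene","14"); crop(s,277,255,322,300,13,"ob")
o=robot.get_obs(); M=R.from_quat(o["eef_rot"]); print(M.inv().apply(o["force"]),M.inv().apply(o["torque"]),o["tool_pos"]); np.save("screwpose.npy",np.hstack([o["tool_pos"],o["eef_rot"]]))
```

```text
[-0.1926 -0.8482  0.3307] [-0.0843  0.2384 -0.1583] [0.5722 0.0416 0.161 ]
```

View pics/ob.png

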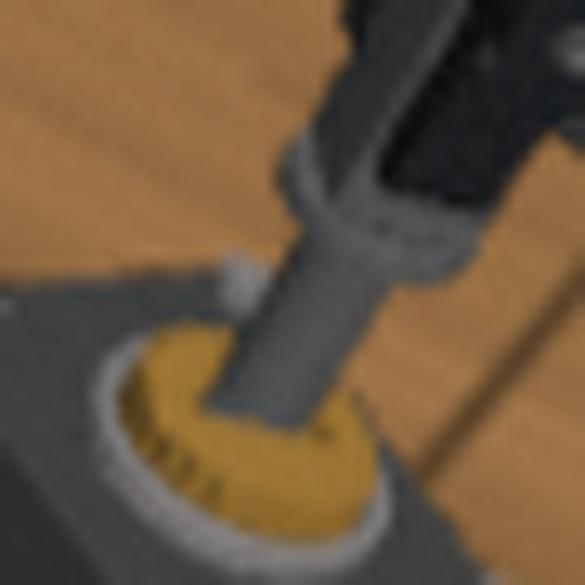

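Request:
{"name": "step_arm", "arguments": {"series": [[[0,0,0,5,0,0],[0,0,0,10,0,0],[0,0,0,15,0,0],[0,0,0,20,0,0],[0,0,0,25,0,0],[0,0,0,30,0,0],[0,0,0,30,0,0]]]}}

```text
t: 13.25
tool_pos: [0.5712, 0.0412, 0.1605]
eef_rot: [0.493, 0.335, -0.383, 0.706]
force: [-4.2, -3.2, 0.8]
gripper_width: 0.333
```

```bash
cat >> h.py <<'E'
def ft():
    o=robot.get_obs(); M=R.from_quat(o["eef_rot"]); q=np.load("screwpose.npy"); r=(R.from_quat(q[3:]).inv()*M).as_rotvec(degrees=True)
    print("t",o["t"],"F tool",M.inv().apply(o["force"]),"T tool",M.inv().apply(o["torque"]),"turned",r,"dpos(tool0)",R.from_quat(q[3:]).inv().apply(o["tool_pos"]-q[:3])*1000,"j",o["joints"][-3:],"tau6",o["tau"][-1])
E
python3 -c "
from h import *
ft(); s=snap('scene','15'); crop(s,277,255,322,300,13,'ob')"
```

```text
t 13.25 F tool [-2.0716 -4.0325  2.9317] T tool [-0.1568 -0.5435 -1.1887] turned [30.0825  0.0254 -0.1742] dpos(tool0) [ 0.0356 -1.1054 -0.5861] j [-0.3512  0.5668  0.0251] tau6 0.8326240628957748
```

View pics/ob.png

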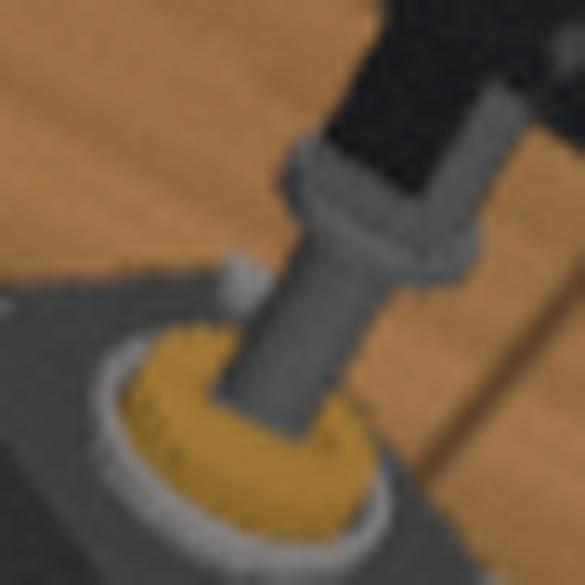

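Request:
{"name": "step_arm", "arguments": {"series": [[[0,0,0,5,0,0],[0,0,0,10,0,0],[0,0,0,15,0,0],[0,0,0,20,0,0],[0,0,0,20,0,0]]]}}

```text
t: 13.8
tool_pos: [0.5701, 0.0412, 0.1599]
eef_rot: [0.607, 0.264, -0.436, 0.609]
force: [-8.9, -3.0, 1.7]
gripper_width: 0.337
```

```bash
python3 -c "
from h import *
ft(); s=snap('scene','16'); crop(s,277,255,322,300,13,'ob')"
```

```text
t 13.8 F tool [-5.0243 -6.3357  5.0043] T tool [-0.13   -1.3073 -1.6097] turned [50.0493  0.0322 -0.3388] dpos(tool0) [ 0.0173 -1.9837 -1.4028] j [-0.351   0.5685  0.3737] tau6 0.9152401238679886
```

View pics/ob.png

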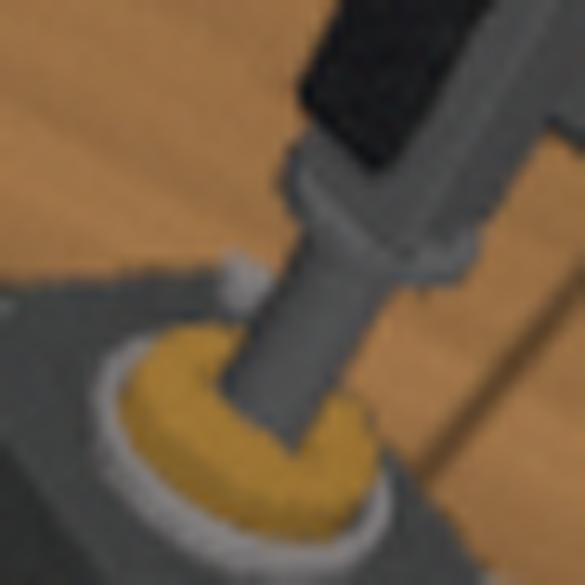

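Request:
{"name": "step_arm", "arguments": {"series": [[[0,-0.0015,0.001,0,0,0],[0,-0.003,0.0015,5,0,0],[0,-0.003,0.0015,10,0,0],[0,-0.003,0.0015,15,0,0],[0,-0.003,0.0015,20,0,0],[0,-0.003,0.0015,20,0,0]]]}}

```text
t: 14.45
tool_pos: [0.5683, 0.0409, 0.159]
eef_rot: [0.705, 0.184, -0.474, 0.495]
force: [-4.4, 1.2, -0.0]
gripper_width: 0.341
```

```bash
python3 -c "
from h import *
ft(); s=snap('scene','17'); crop(s,277,255,322,300,13,'ob')"
```

```text
t 14.45 F tool [-2.3562 -3.7688  1.1306] T tool [-0.1295 -0.4389 -1.2522] turned [69.9904  0.0425 -0.1501] dpos(tool0) [ 0.0104 -3.7134 -2.511 ] j [-0.3514  0.5585  0.7215] tau6 1.0304822400212288
```

View pics/ob.png

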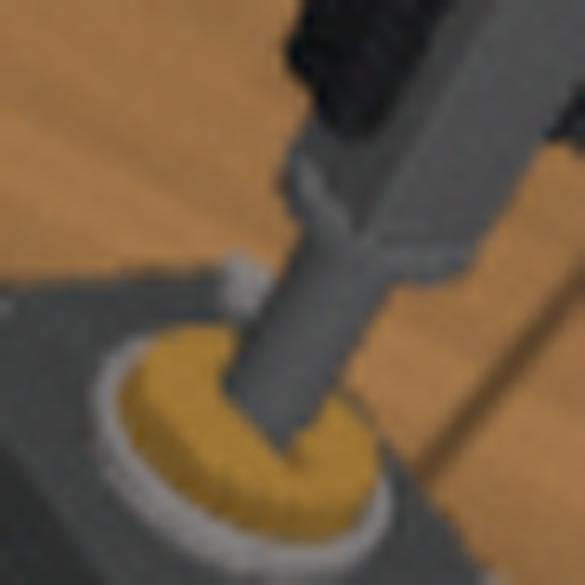

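Request:
{"name": "step_arm", "arguments": {"series": [[[0,-0.001,0.0005,5,0,0],[0,-0.0015,0.0005,10,0,0],[0,-0.0015,0.0005,15,0,0],[0,-0.0015,0.0005,15,0,0]]]}}

```text
t: 14.9
tool_pos: [0.5673, 0.0412, 0.1583]
eef_rot: [0.763, 0.122, -0.493, 0.401]
force: [-4.6, 2.3, -0.5]
gripper_width: 0.337
```

```bash
python3 -c "
from h import *
ft()"
```

```text
t 14.9 F tool [-2.2643 -4.4275  1.3878] T tool [-1.1575 -0.3518 -1.3898] turned [84.739   0.0148 -0.0825] dpos(tool0) [-0.0236 -4.3014 -3.5728] j [-0.3547  0.5544  0.983 ] tau6 1.9929302483797073
```

Request:
{"name": "step_arm", "arguments": {"series": [[[0,-0.001,0,5,0,0],[0,-0.001,0,10,0,0],[0,-0.001,0,15,0,0],[0,-0.001,0,15,0,0]]]}}

```text
t: 15.3
tool_pos: [0.5666, 0.0419, 0.1578]
eef_rot: [0.808, 0.057, -0.505, 0.298]
force: [-5.5, 2.6, 0.1]
gripper_width: 0.358
```

```bash
python3 -c "
from h import *
ft(); s=snap('scene','18'); crop(s,277,255,322,300,13,'ob')"
```

```text
t 15.3 F tool [-3.3398 -4.2398  2.8439] T tool [-1.2658 -0.9549 -0.9426] turned [99.7025 -0.0004 -0.1039] dpos(tool0) [-0.0896 -4.4708 -4.6701] j [-0.3569  0.5534  1.2477] tau6 1.8905990570783615
```

View pics/ob.png

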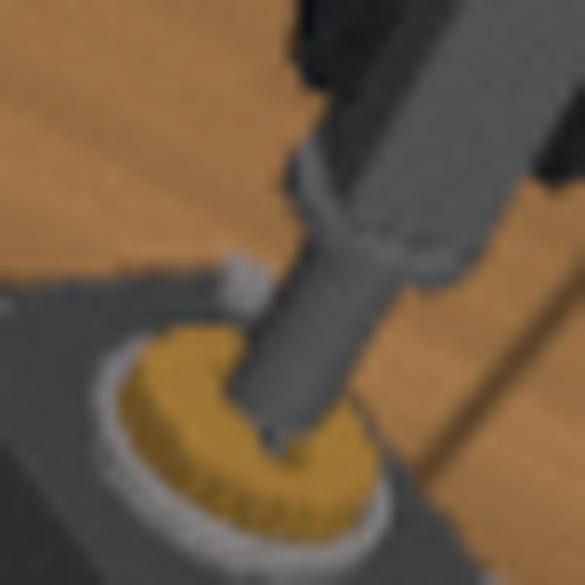

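Request:
{"name": "step_arm", "arguments": {"series": [[[0,0,0,-5,0,0],[0,0,0,-10,0,0],[0,0,0,-15,0,0],[0,0,0,-15,0,0]]]}}

```text
t: 15.75
tool_pos: [0.5674, 0.0414, 0.1585]
eef_rot: [0.763, 0.121, -0.492, 0.401]
force: [-2.8, -0.1, -0.0]
gripper_width: 0.361
```

```bash
python3 -c "
from h import *
ft()"
```

```text
t 15.75 F tool [-1.3165 -1.6056  1.9044] T tool [-0.1036 -0.6372 -0.5805] turned [84.7897  0.0051  0.0071] dpos(tool0) [-0.115  -4.1302 -3.5933] j [-0.3562  0.5528  0.9856] tau6 -0.7703731767833233
```

Request:
{"name": "step_arm", "arguments": {"series": [[[-0.005,0,0,0,0,0],[-0.015,0,0,0,0,0],[-0.03,0,0,0,0,0],[-0.05,0,0,0,0,0],[-0.075,0,0,0,0,0],[-0.1,0,0,0,0,0],[-0.1,0,0,0,0,0]]]}}

```text
t: 16.45
tool_pos: [0.5189, 0.0633, 0.2472]
eef_rot: [0.766, 0.12, -0.49, 0.4]
force: [0.2, 0.1, -0.0]
gripper_width: 0.353
```

```bash
python3 -c "
from ov import *
ft(); s=snap('scene','19'); t=snap('top','19'); crop(s,277,255,322,300,13,'ob'); crop(t,272,182,314,224,13,'obt')
o=robot.get_obs(); M=R.from_quat(o['eef_rot']).as_matrix()
overlay(s,'scene',290,170,70,85,9,o['tool_pos'],M,.083,'oe',gain=1.5)
a=cv2.imread('pics/ob.png')[:, :400];b=cv2.imread('pics/obt.png')[:, :400]; cv2.imwrite('pics/oo.png',np.hstack([a[:540],b[:540]]))"
```

```text
t 16.45 F tool [ 0.1041  0.0874 -0.1903] T tool [-0.0512 -0.2239 -0.3465] turned [85.0438  0.0662  0.4635] dpos(tool0) [-103.5772   -2.5625   -2.4885] j [-0.3004  0.769   0.9435] tau6 -0.047462942311540246
```

View pics/oo.png

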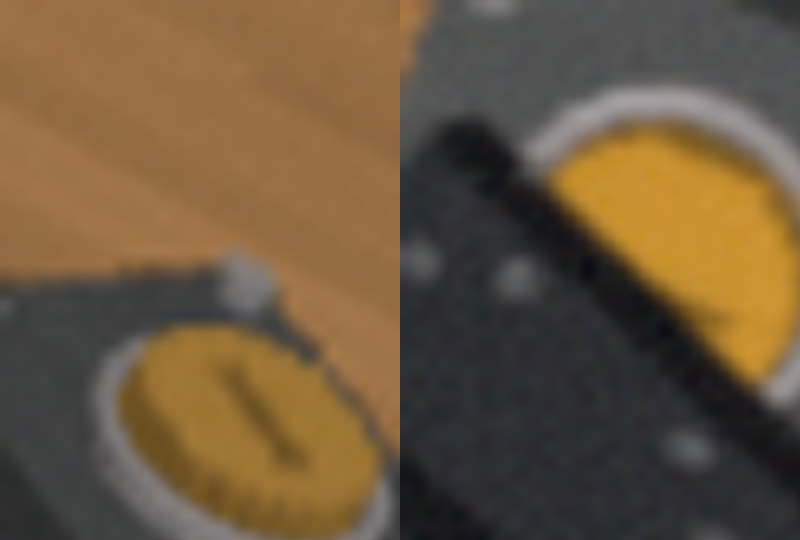

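View pics/oe.png

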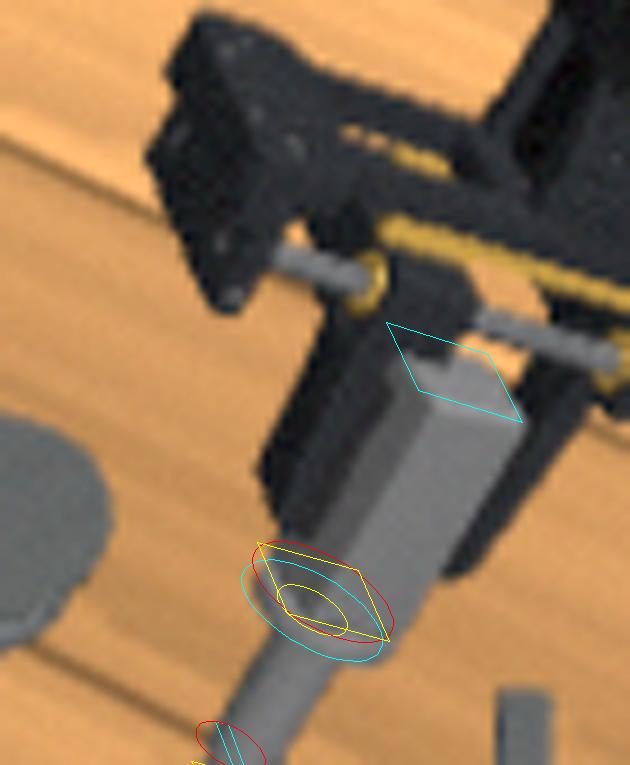

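Run:
```python
from cal import *
from h import _a,_b
c=np.array([.6068,.0295,.0968])
def on(nm,uv): o,d=ray(nm,uv); return o+d*(n@(c-o))/(n@d)
def ang(p,q):
    A,B=on("scene",px(277,255,13,p)),on("scene",px(277,255,13,q)); d=B-A; return np.degrees(np.arctan2(d@_b,d@_a)),np.linalg.norm(d)
print("initial",ang((185,398),(325,432)),"now",ang((230,370),(295,460)),ang((225,360),(300,465)))
```

```text
initial (np.float64(-113.77611904326108), np.float64(0.029439836152370745)) now (np.float64(178.73542004298102), np.float64(0.024072940960922967)) (np.float64(178.322984118997), np.float64(0.028093286718380517))
```

Run:
```python
from h import *
mv([.4755,-.2745,.24],[0,0,-1],[.2215,-.975,0])
```

```text
pos [0.5189 0.0627 0.2438] F [ 0.1746 -0.3427 -1.3869] -> shift [0.0526 0.1929 0.275 ] rot [ 31.3218 -19.9211 -25.5852] rows 6.79974668521498 5.248354909518308
```

Request:
{"name": "step_arm", "arguments": {"series": [[[0.0066,0.024,0.034,3.9,-2.5,-3.2],[0.013,0.048,0.069,7.8,-5,-6.4],[0.02,0.072,0.103,11.7,-7.5,-9.6],[0.026,0.096,0.137,15.7,-10,-12.8],[0.033,0.12,0.172,19.6,-12.5,-16],[0.039,0.145,0.206,23.5,-15,-19.2],[0.046,0.169,0.24,27.4,-17.4,-22.4],[0.0526,0.193,0.275,31.3,-19.9,-25.6],[0.0526,0.193,0.275,31.3,-19.9,-25.6],[0.0526,0.193,0.275,31.3,-19.9,-25.6]]]}}

```text
t: 17.55
tool_pos: [0.4752, -0.2758, 0.2379]
eef_rot: [-0.702, -0.079, 0.704, -0.078]
force: [0.1, -0.0, -0.0]
gripper_width: 0.355
```

```bash
python3 -c "
from ov import *
mv([.4755,-.2745,.19],[0,0,-1],[.2215,-.975,0])
s=snap('scene','20'); t=snap('top','20'); crop(t,272,182,314,224,13,'obt')
o=robot.get_obs(); M=R.from_quat(o['eef_rot']).as_matrix()
overlay(s,'scene',200,120,70,100,8,o['tool_pos'],M,.083,'oe',gain=1.5); crop(s,277,262,317,302,14,'ob')"
```

```text
pos [ 0.4752 -0.2758  0.2379] F [ 0.0698 -0.0063 -0.0352] -> shift [ 0.0479 -0.0011 -0.0007] rot [-0.0998  0.1734  0.1292] rows 0.9575806742527219 0.027721795588086712
```

View pics/oe.png

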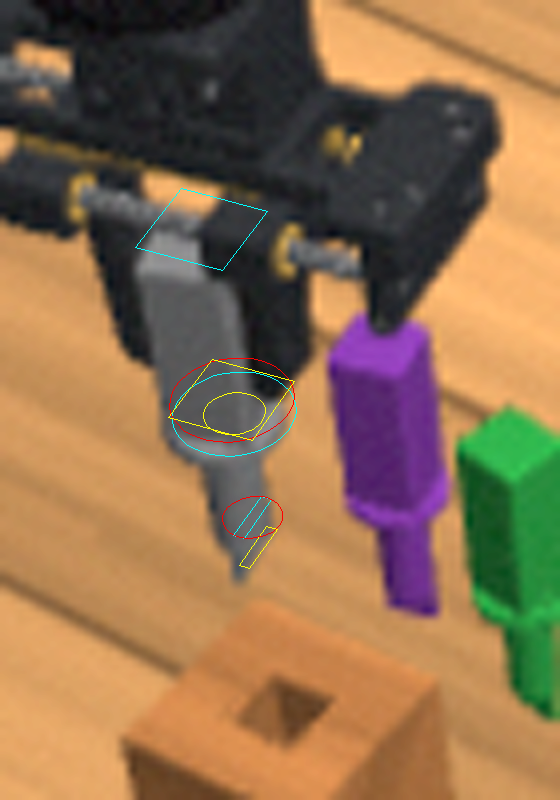

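View pics/obt.png

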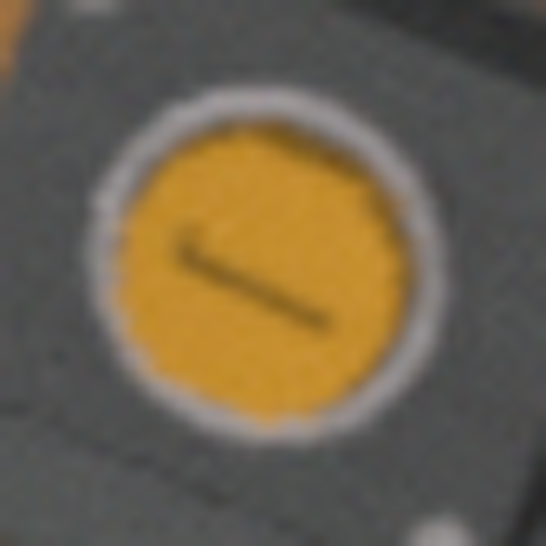

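View pics/ob.png

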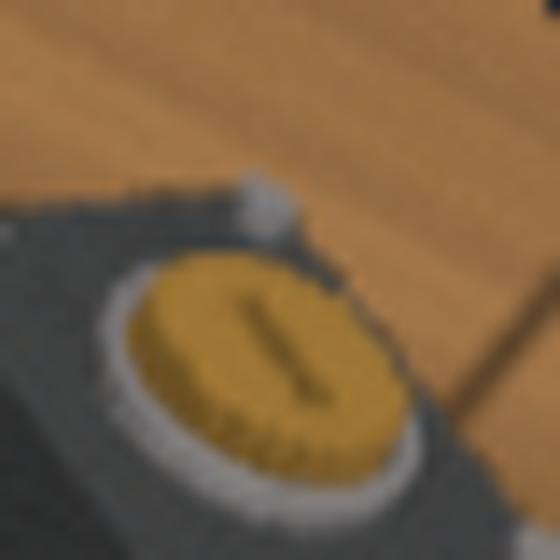

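Request:
{"name": "step_arm", "arguments": {"series": [[[0,0,0,-8,0,0],[0,0,0,-16,0,0],[0,0,0,-24,0,0],[0,0,0,-32,0,0],[0,0,0,-40,0,0],[0,0,0,-48,0,0],[0,0,0,-56,0,0],[0,0,0,-64,0,0],[0,0,0,-72,0,0],[0,0,0,-80,0,0]]]}}

```text
t: 18.65
tool_pos: [0.4756, -0.2732, 0.2398]
eef_rot: [0.485, 0.514, -0.486, 0.514]
force: [-0.3, -0.3, -0.6]
gripper_width: 0.356
```

Request:
{"name": "step_arm", "arguments": {"series": [[[0,0,0,-8,0,0],[0,0,0,-16,0,0],[0,0,0,-24,0,0],[0,0,0,-32,0,0],[0,0,0,-40,0,0],[0,0,0,-48,0,0],[0,0,0,-56,0,0],[0,0,0,-64,0,0],[0,0,0,-72,0,0],[0,0,0,-80,0,0]]]}}

```text
t: 19.65
tool_pos: [0.4756, -0.2732, 0.2398]
eef_rot: [0.041, 0.706, -0.042, 0.705]
force: [0.5, -1.0, 0.6]
gripper_width: 0.36
```

```bash
python3 -c "
from ov import *
mv([.4755,-.2745,.19],[0,0,-1],[-.2215,.975,0]); print(robot.get_obs()['joints'])"
```

```text
pos [ 0.4756 -0.2732  0.2398] F [ 0.4548 -0.9612  0.6331] -> shift [ 0.0498 -0.0013  0.0002] rot [-19.526   -0.0877   0.0178] rows 0.9962023962152279 2.2731372365969675
[-0.7367  0.3776  1.299  -0.0013  1.4658 -2.19  ]
```

Request:
{"name": "step_arm", "arguments": {"series": [[[0,-0.001,0,-7,0,0],[0,-0.001,0,-14,0,0],[0,-0.001,0,-19.5,0,0],[0.02,-0.001,0,-19.5,0,0],[0.04,-0.001,0,-19.5,0,0],[0.05,-0.001,0,-19.5,0,0],[0.05,-0.001,0,-19.5,0,0]]]}}

```text
t: 20.35
tool_pos: [0.4749, -0.2745, 0.1887]
eef_rot: [-0.076, 0.704, 0.077, 0.702]
force: [-0.3, -0.6, 0.2]
gripper_width: 0.357
```

```bash
python3 -c "
from ov import *
mv([.4757,-.2745,.098],[0,0,-1],[-.2215,.975,0])
s=snap('scene','21'); crop(s,195,120,275,230,7,'ob')"
```

```text
pos [ 0.4749 -0.2745  0.1887] F [-0.3364 -0.5576  0.2024] -> shift [ 0.0907 -0.0003  0.001 ] rot [-0.4078 -0.1803 -0.1235] rows 1.8149217907155253 0.053857548400767084
```

View pics/ob.png

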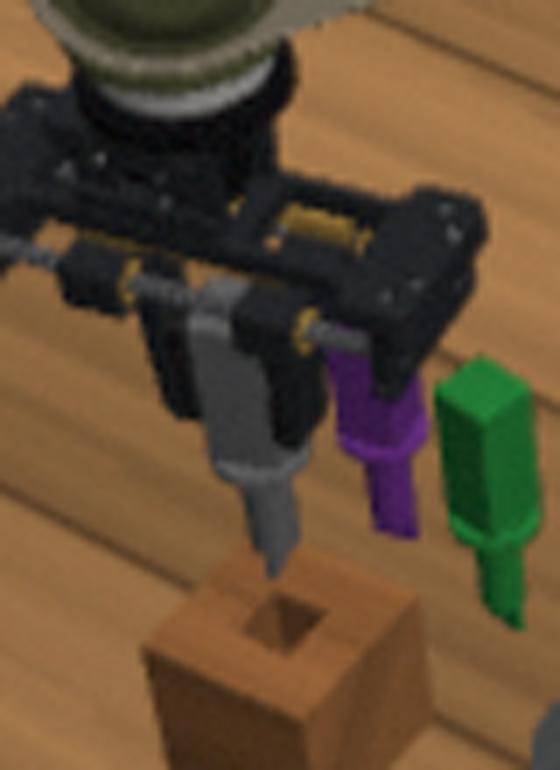

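Request:
{"name": "step_arm", "arguments": {"series": [[[0.015,0,0.0005,0,0,0],[0.028,0,0.0005,0,0,0],[0.036,0,0.0005,0,0,0],[0.042,0,0.0005,0,0,0],[0.042,0,0.0005,0,0,0]]]}}

```text
t: 20.9
tool_pos: [0.4756, -0.2755, 0.1475]
eef_rot: [-0.076, 0.704, 0.076, 0.702]
force: [-0.2, 0.2, -1.5]
gripper_width: 0.358
```

Request:
{"name": "step_arm", "arguments": {"series": [[[0.01,0,0,0,0,0],[0.02,0,0,0,0,0],[0.03,0,0,0,0,0],[0.038,0,0,0,0,0],[0.042,0,0,0,0,0],[0.042,0,0,0,0,0]]]}}

```text
t: 21.5
tool_pos: [0.4753, -0.2755, 0.1049]
eef_rot: [-0.075, 0.704, 0.076, 0.702]
force: [-1.1, -0.0, -0.8]
gripper_width: 0.354
```

Request:
{"name": "step_arm", "arguments": {"series": [[[0.002,0,0,0,0,0],[0.004,0,0,0,0,0],[0.004,0,0,0,0,0]]]}}

```text
t: 21.8
tool_pos: [0.4754, -0.2756, 0.1016]
eef_rot: [-0.076, 0.704, 0.076, 0.702]
force: [-0.3, 0.4, -0.6]
gripper_width: 0.359
```

```bash
python3 -c "
from ov import *
o=robot.get_obs();print(o['tool_pos'],o['force'])
s=snap('scene','22'); crop(s,195,120,275,230,7,'ob')"
```

```text
[ 0.4754 -0.2756  0.1016] [-0.3033  0.3869 -0.5904]
```

View pics/ob.png

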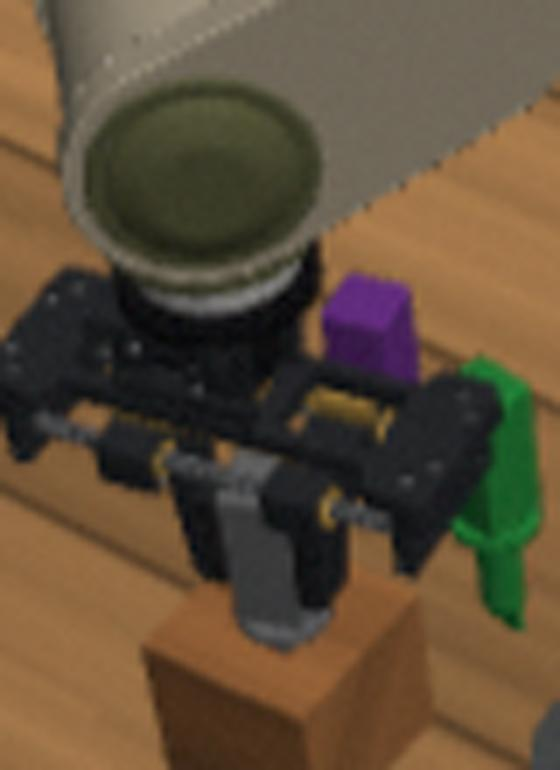

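Inside the hole with no side force; I step down to seat the collar.

Request:
{"name": "step_arm", "arguments": {"series": [[[0.0015,0,0,0,0,0],[0.0015,0,0,0,0,0]]]}}

```text
t: 22.05
tool_pos: [0.4754, -0.2756, 0.1]
eef_rot: [-0.076, 0.704, 0.076, 0.702]
force: [-0.4, 0.5, -0.8]
gripper_width: 0.356
```

Request:
{"name": "step_arm", "arguments": {"series": [[[0.0015,0,0,0,0,0],[0.0015,0,0,0,0,0]]]}}

```text
t: 22.25
tool_pos: [0.4754, -0.2756, 0.0984]
eef_rot: [-0.076, 0.704, 0.076, 0.702]
force: [-0.2, 0.6, -0.2]
gripper_width: 0.358
```

Request:
{"name": "step_arm", "arguments": {"series": [[[0.0015,0,0,0,0,0],[0.0015,0,0,0,0,0]]]}}

```text
t: 22.45
tool_pos: [0.4755, -0.2757, 0.0981]
eef_rot: [-0.076, 0.704, 0.076, 0.703]
force: [-2.3, 2.0, 6.8]
gripper_width: 0.36
```

Request:
{"name": "step_arm", "arguments": {"series": [[[-0.001,0,0,0,0,0],[-0.001,0,0,0,0,0],[-0.001,0,0,0,0,0],[-0.001,0,0,0,0,0],[-0.001,0,0,0,0,0],[-0.001,0,0,0,0,0],[-0.001,0,0,0,0,0],[-0.001,0,0,0,0,0]]], "claw": 0}}

```text
t: 23.25
tool_pos: [0.4754, -0.2756, 0.0981]
eef_rot: [-0.076, 0.704, 0.076, 0.702]
force: [-1.1, -0.7, 0.3]
gripper_width: 0.999
```

Request:
{"name": "step_arm", "arguments": {"series": [[[-0.02,0,0,0,0,0],[-0.05,0,0,0,0,0],[-0.09,0,0,0,0,0],[-0.13,0,0,0,0,0],[-0.16,0,-0.04,0,0,0],[-0.17,0,-0.08,0,0,0],[-0.17,0,-0.12,0,0,0],[-0.17,0,-0.14,0,0,0],[-0.17,0,-0.14,0,0,0]]]}}

```text
t: 24.15
tool_pos: [0.3373, -0.3058, 0.2688]
eef_rot: [-0.075, 0.704, 0.075, 0.702]
force: [0.5, 0.2, -0.2]
gripper_width: 0.998
```

```bash
python3 -c "
from ov import *
o=robot.get_obs();print(o['tool_pos'],o['force'],o['t'],o['gripper_width'])
s=snap('scene','23'); t=snap('top','23'); crop(s,205,150,285,245,6,'ob')"
```

```text
[ 0.3373 -0.3058  0.2688] [ 0.5133  0.1611 -0.1532] 24.15 0.9983647969250449
```

View pics/ob.png

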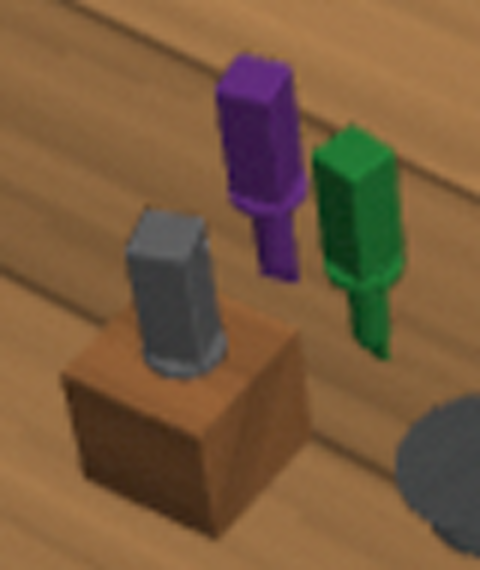

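View pics/scene23.png

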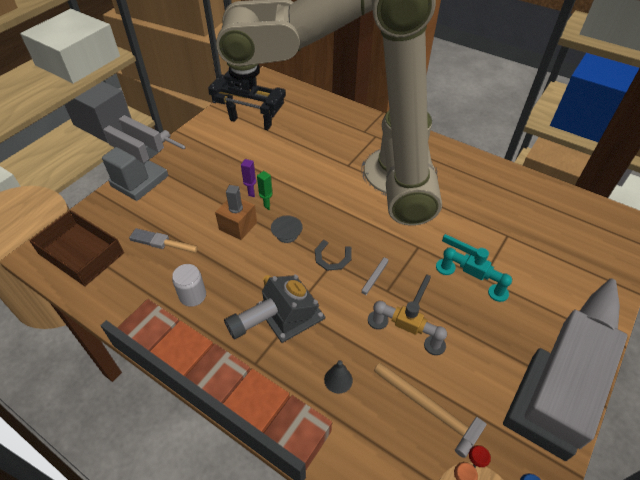

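View pics/top23.png

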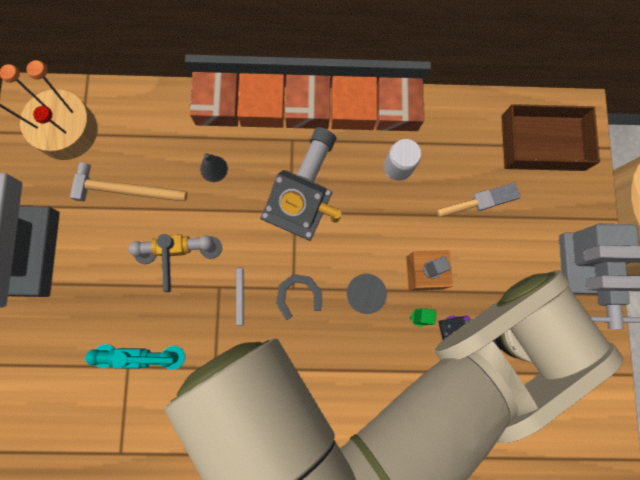

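```bash
python3 -c "
from workcell import robot
print(robot.finish_job())"
```

```text
the job is handed in; nothing more can be done
None
```

I shut the gas cock, turned the screw to its stop with the grey tuning tool, stood the tool back in its stand and handed the job in at about 24 s.

- **Gas cock:** I pushed the lever clockwise with closed fingers until the contact force rose to about 85 N and it stopped moving. The last top picture shows it square across the pipe, within about 2° as I read it.
- **Screw:** The blade sank about 10 mm into the slot. After about 85° of turn the torque rose from about 0.1 to over 1.1 N m, which I took as the stop. A further 15° only made the tool slip slightly in the fingers. In the pictures the slot had turned about 65–68° (1.1–1.2 rad). That is less than the gripper's turn because of blade play and give in the grip, but it lies within the expected 1–2 rad.
- **Tool:** It went back into the hole with no side force, and its collar seated at the same gripper height as when I picked it up. The last scene picture shows it upright and released, with the arm clear.
- **Other things:** All look unmoved in the last pictures.

Three checks were less clean:
- **Cameras:** The two cameras disagreed by several millimetres at first, so I centred the blade in the slot by eye.
- **Grip:** The tool stayed twisted about 6° in the grip until I let it go.
- **Joint values:** I could not read these directly, so "shut" and "at the stop" rest on the forces and pictures above.

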